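# Level the parcel scale: pry it up and slip a shim under its short foot

## Robot

A 6-joint arm with a two-finger parallel gripper is mounted at the origin on a cart in front of the work surface, level with it; the furniture and walls round the work are solid. World frame = base frame: x ahead of the robot, y to its left, z up, the work surface at z = 0. Lengths are in m, angles in rad, forces in N, time in s.
With the tool pointing down it reaches from about 0.3 to 0.75 m from the base axis. Payload 8.5 kg.
Tool frame: the origin (TCP) lies midway between the tips of the shut fingers; the grasp point (between the pads) lies manip.pinch_z behind it (manip.pinch_z is the distance from the TCP to the grasp point, in m); z points along the fingers, y is the line along which they close (so a half turn about z gives the same grasp; the last joint's range is limited). The gripper opens to 85 mm and grips with 20 to 120 N. Pads are 22 mm wide; open, the fingers measure 114 mm over their backs; the gripper's body (76 mm by 85 mm) begins 54 mm behind the grasp point. The pads swing forward as they close: fully open they stand 13 mm farther back than shut.
Start: joints at [-1.396, 0.381, 1.297, -0, 1.464, -0.215], TCP at [0.209, -0.509, 0.194] pointing down, gripper open.
Joint ranges: [-3.11, 3.11], [-0.89, 2.33], [0.22, 2.48], [-1.42, 4.56], [0.17, 2.85], [-2.88, 2.88]. Speed limits (rad/s): [2.39, 2.39, 3.14, 3.14, 3.14, 3.14].

## Interface

Orientations are given as a unit quaternion [w, x, y, z].
In Python, from bench import manip gives the robot as it stands.
- The arm moves only by the tool play_rows, never from a script. Its argument "plan" is a list of rows, each a list of 7 numbers: the shift along the tool's x, y, z in mm, then the turn, a rotation vector about the tool's x, y, z in rad, then the finger opening in mm, from 0 to 85.4. In form: [[tx, ty, tz, wx, wy, wz, hand], ...]. A call has 1 to 20 rows; each row is the pose to reach, as a shift and turn from the pose commanded when the call began, along the tool's axes at that moment; what a row does not reach only later rows make up. A row lasts 1/12 s, in which the tool goes at most 41.7 mm and 7.16 degrees, less where a joint would pass 70% of its speed; a pose out of reach is approached as far as the arm can. A call with a gripper value outside its range is refused whole. The fingers move at their own pace and stop on an object; "squeeze" is the grip in N (left out, the last holds). Time passes only in rows, so rows that repeat a pose let the fingers close. It gives the time, the measured TCP pose, the force, the opening and the grip force at its end, in the units of the state.
- manip.observe(): the state, without advancing time (a new reading comes with each control period).
- manip.grab_frame(name): name is "scene" or "top" or "wrist"; returns a dict with "pixels" (400x640x3 uint8, blue, green, red), "vfov" (degrees; the focal length in pixels is half the picture's height over the tangent of half this angle, whatever the lens; pixels are square), "cx", "cy" (the principal point, pixels), "k1" (the pictures are not rectified: a ray, as slopes to the right and down, at radius r is drawn at 1 + k1 r^2 times it, then the intrinsics apply), "extrinsics" (4x4, takes a point from camera to world coordinates). Camera axes: x right, y down, z forward; pixel columns grow to the right and rows downward; lengths in m; the calibration is good to about 2 mm. A picture is of the moment at which its call begins. There is no depth.
- manip.hand_in(): hands the job in; it is judged then, once.
The state is a dict: "time": time; "joints": joint angles; "qvel": joint speeds; "joint_torque": joint torques, N m; "eef_pos": TCP position; "eef_rot": TCP orientation; "ft_force": force on the tool from outside, world axes, zero at the start; "torque": the same for the moment, N m; "opening": opening from 0.0 (shut) to 1.0 (fully open); "finger_force": force on a finger pad.
Only numpy, scipy, OpenCV 4.12 (cv2) and the standard library are available. Lean on these libraries where they do the work, as an engineer would, in place of code of your own. Each camera call takes 0.05 s, during which the arm holds its last target. There are 200 camera calls.

## Task

The parcel scale leans because one of its three feet is short. Pry up that side with the red-handled bar over the blue fulcrum stand, hook the bar under the stand's keeper so that it holds the scale up by itself, and push the orange shim home under the short foot until its upright stop just meets the scale's side. Then unhook the bar, let the scale down gently onto the shim, and lay the bar flat on the desk clear of the scale and the stand; lift only with the bar, never shove or drop the scale, never ram it or the keeper, and leave the glass and the tape where they are.

Things in the scene. Friction and masses are not known exactly. Their poses are not given: they have to be found in the camera images.
- scale: Grey parcel scale, steel platter, loose, 5-10 kg, 84 mm high; body x -110 to +110, y -225 to +35, underside 23 mm above the origin. Origin: bottom level of the short foot, mid-width (on the desk at the start); y points out of the short-foot side, z up. Two rear feet at y = -200, x = +-80 mm, held by friction only. It starts leaning 0.03 rad, short-foot side low.
- short_foot (a point): Underside centre of the scale's short foot: black rubber, diameter 28 mm, 6 mm too short, at scale x = +35, y = 0, 35 mm inside the side face. It touches the desk at the start.
- pry_edge (a point): Point of the scale's lower edge on the short-foot side where the bar goes under (scale x = -50, y = +35, z = +23 mm); 22 mm above the desk at the start. Lifting the edge takes 20 to 45 N.
- stand: Blue steel fulcrum stand, fixed; plate 5 mm thick, x -24 to +50, y -28 to +138 mm. y points away from the scale (within 0.03 rad of the scale's y). Origin on the desk under the fulcrum, a round bar along x, top 28 mm above the desk, between flared cheeks 29 mm apart and 36 mm high. It lies 37-43 mm outside the scale's side, at scale x -46 to -54 mm.
- keeper: Blue post of the stand (frame = stand's; z fixed) and, clamped to it at a height that differs by up to 7 mm and is not measured, a dark steel C open to stand -x: hook above, y 90-120, x +10 to +41, steel lip on its edge (x +10 to +15) 3 mm deep, C back at x +37; rubber pad below, x -17 to +37, top 16 to 23 mm above the desk, always 10.5 mm under the lip and 13.5 under the hook.
- hook_seat (a point): Where the middle of the bar is to lie in the hook (stand x +26, y 105 mm; height nominal). Press the bar down beside the hook (bar middle at stand x -2 or less) until the pad is felt, swing it 0.25 rad about the fulcrum under the hook until the C's back is felt, let it up: it stays there, nearly level, short foot 8-13 mm up. Under 60 N on the keeper.
- bar: Steel pry bar, 270 mm, 0.25 kg, flat underside. Origin on the underside, x to the toe, z up as it lies. Shank x -40 to +110, 14 wide, 8 thick; toe 5 thick to +137, 3.5 to its tip at +150 mm. Use it with x = +95 on the fulcrum: the tip is then about 15 mm under the scale and x = -10 at the keeper. Tail up 0.33 rad, the toe slides in freely.
- bar_grip (a point): Middle of the bar's rubbery red grip (bar x = -80, 8 mm above the underside); the grip is 80 long, 20 wide, 16 mm thick: take it across the 20 mm. Raising the scale takes 5 to 15 N down here, swinging it under the hook about 10 N.
- bar_toe (a point): Tip of the bar's toe, on its underside (bar x = +150 mm).
- shim: Orange plastic shim, loose, 60 g. Origin on the desk under its stop's face; the -y end goes under the foot. Plate 40 wide, 6 thick, y -45 to 0 (3 mm nose to -54). Stop: upright, y 0 to +7, 46 high. Handle: upright rib along y, 10 thick, y +7 to +74, 34 mm high. Slide it on the desk parallel to the scale's y.
- shim_stop: Upright stop of the shim (frame = shim's): its face at y = 0 must end against the scale's side; press it there with less than 25 N.
- shim_seat (a point): Point on top of the shim's plate (y = -35 mm) where the middle of the short foot belongs.
- shim_grip (a point): Grip point of the shim's rib: y = +55 mm, 26 mm above the desk; pinch the 10 mm rib across x.
- tasting_glass: Clear stemmed glass, loose bystander, 63 mm wide, 155 mm high, origin under its foot.
- packing_tape: Brown roll of packing tape lying flat, loose bystander, 102 mm wide, 48 mm high, origin under its centre.

How it is judged:
By the outcome, as a careful person would: the job done as asked, in the order asked, and still so for the second after the job is handed in, with the robot touching nothing.
It also fails if it takes over 72 s, if anything falls off the work surface, if the arm or the gripper's body presses on something with over 40 N, if the wrist force passes 120 N, or if a joint passes its speed limit or range.

## Working session

There is one attempt and no reset: what is moved stays moved. The work goes in short steps, Python scripts to look and compute and a tool call to move; the robot and the scene stay as the last step left them, time stands still between calls to the robot, and variables do not carry over. Pictures are saved under pics/ and viewed, at most 10 in all, crops included, and the job is handed in when it is done.

Besides the shell and the picture viewer there is one more tool, called after ">>>" as a command line: name --pt "numbers of a row" for each row, then --argument value for the rest. play_rows: Moves the arm, as the interface text tells. Its arguments: {"type":"object","properties":{"plan":{"type":"array","items":{"type":"array","items":{"type":"number"}}},"squeeze":{"type":"number"}},"required":["plan"]}

```bash
ls; mkdir -p pics
python3 - <<'E'
from bench import manip
import cv2,numpy as np
print(manip.pinch_z); s=manip.observe(); print(s)
for n in ["scene","top"]:
    f=manip.grab_frame(n); cv2.imwrite(f"pics/{n}0.png",f["pixels"]); print(n,f["vfov"],f["cx"],f["cy"],f["k1"],np.round(f["extrinsics"],3).tolist())
E
```

```text
pics
0.0187
{'time': 0.0, 'joints': array([-1.39630160e+00,  3.81172335e-01,  1.29827403e+00, -1.78355374e-05,
        1.46364398e+00, -2.15284006e-01]), 'qvel': array([-3.04673461e-05, -5.70974341e-04, -1.78160950e-03,  6.88119800e-04,
        2.00763661e-04, -4.50298549e-04]), 'joint_torque': array([-1.76841022e-03, -4.48469603e+01, -2.31273991e+01, -2.58140490e-04,
        4.80644696e-03,  4.33630177e-06]), 'eef_pos': array([ 0.20892679, -0.50837539,  0.19362007]), 'eef_rot': array([-7.48870919e-04,  9.81068640e-01,  1.93658883e-01,  6.40732182e-06]), 'ft_force': array([0.48024894, 0.17607648, 1.2765671 ]), 'torque': array([ 0.00416199, -0.00812705,  0.03757474]), 'finger_force': 0.0, 'opening': 1.0000275828512035}
scene 42.142669385782966 326.7815546708396 194.6864987044969 -0.09417324178266881 [[-0.664, -0.434, 0.609, -0.282], [-0.748, 0.374, -0.549, 0.57], [0.01, -0.82, -0.573, 0.868], [0.0, 0.0, 0.0, 1.0]]
top 55.78327702083463 319.0327657703873 201.18835679356724 -0.016949567017995253 [[0.014, -0.993, 0.114, 0.497], [-0.999, -0.01, 0.032, -0.212], [-0.031, -0.114, -0.993, 0.909], [0.0, 0.0, 0.0, 1.0]]
```

View pics/scene0.png

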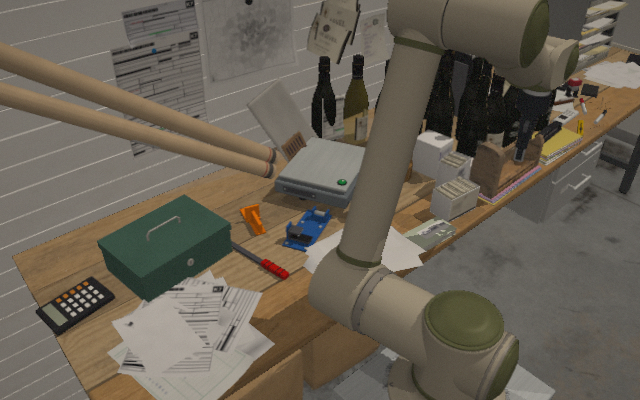

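View pics/top0.png

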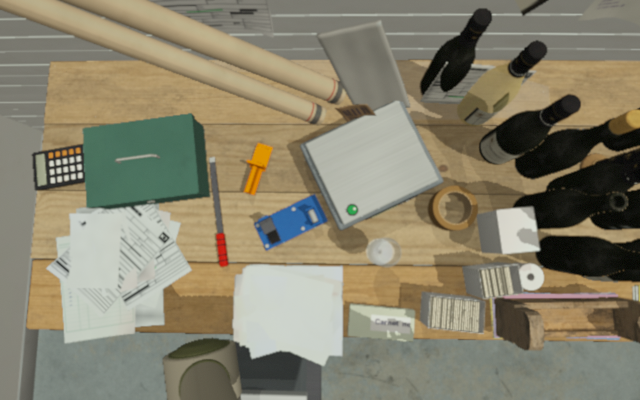

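The top view shows the bar at (212,158)-(223,265), with the grip at the bottom. The shim is at (258,168), with its stop/plate at the top. The stand is at (290,222), the scale at (370,162), the glass at (382,250) and the tape at (455,207). I'll enlarge the top view.

```bash
cat > h.py <<'E'
import cv2,numpy as np
from bench import manip
from scipy.spatial.transform import Rotation as R
def cam(f):
    F=200/np.tan(np.radians(f["vfov"]/2)); return F,np.array(f["extrinsics"])
def p2w(f,u,v,z):
    F,E=cam(f); d=np.array([(u-f["cx"])/F,(v-f["cy"])/F]); s=d.copy()
    for _ in range(20): s=d/(1+f["k1"]*(s@s))
    r=E[:3,:3]@np.array([s[0],s[1],1]); o=E[:3,3]
    return (o+r*(z-o[2])/r[2])
def w2p(f,P):
    F,E=cam(f); c=(np.atleast_2d(P)-E[:3,3])@E[:3,:3]; s=c[:,:2]/c[:,2:]
    s=s*(1+f["k1"]*(s**2).sum(1,keepdims=True)); return s*F+[f["cx"],f["cy"]]
def load(n):
    import pickle; return pickle.load(open(n,'rb'))
def tool():
    s=manip.observe(); q=s["eef_rot"]; return s,R.from_quat([q[1],q[2],q[3],q[0]])
E
python3 - <<'E'
from h import *; import pickle
f=manip.grab_frame("top"); pickle.dump(f,open("top0.pkl","wb"))
c=f["pixels"][130:275,195:355]; cv2.imwrite("pics/c1.png",cv2.resize(c,None,fx=4,fy=4,interpolation=cv2.INTER_CUBIC)[:580])
E
```

```text
(no output)
```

View pics/c1.png

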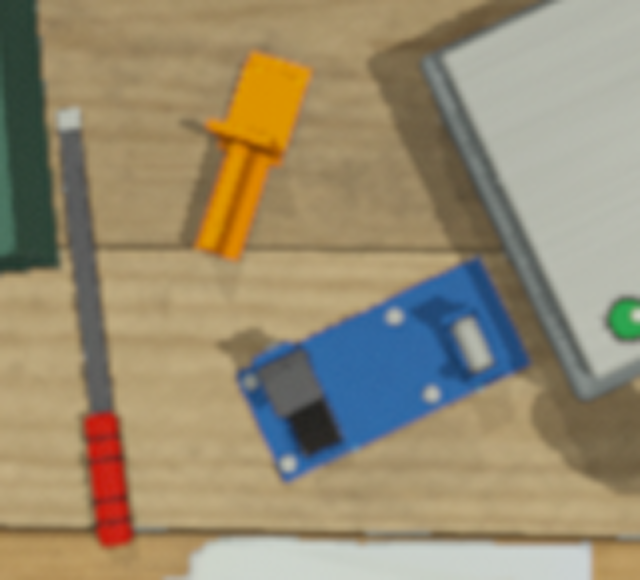

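The enlarged top view gives these crop pixels (full px = 195+u/4, 130+v/4):
- **Stand plate corners:** (240,375), (478,260), (528,365), (288,482).
- **Scale side top edge:** (425,60)-(585,395).
- **Bar:** tip (68,110), tail end (116,545).
- **Shim:** plate end corners (252,52) and (311,70), rib end (218,252).

```bash
cat > m.py <<'E'
from h import *
f=load("top0.pkl")
g=lambda u,v,z: p2w(f,195+u/4-.375,130+v/4-.375,z)
def fit(local,W):
    l=np.array(local,float)/1e3; w=np.array(W)[:,:2]
    lc,wc=l.mean(0),w.mean(0); H=(l-lc).T@(w-wc)
    a=np.arctan2(H[0,1]-H[1,0],H[0,0]+H[1,1]); c,s=np.cos(a),np.sin(a); M=np.array([[c,-s],[s,c]])
    t=wc-M@lc; return t,a,np.round(1e3*((M@l.T).T+t-w),1)
st=fit([(50,138),(50,-28),(-24,-28),(-24,138)],[g(240,375,.005),g(478,260,.005),g(528,365,.005),g(288,482,.005)])
# scale side top edge, ~84 above local bottom, low side
sc=fit([(110,35),(-110,35)],[g(425,60,.083),g(585,395,.083)])
ba=fit([(150,0),(-120,0)],[g(69,108,.004),g(116,545,.012)])
sh=fit([(-20,-54),(20,-54),(0,74)],[g(311,70,.002),g(252,52,.002),g(218,252,.03)])
if __name__=="__main__":
    for n,r in zip("stand scale bar shim".split(),(st,sc,ba,sh)): print(n,np.round(r[0],4),round(r[1],3),r[2].tolist())
    M=lambda a:np.array([[np.cos(a),-np.sin(a)],[np.sin(a),np.cos(a)]])
    print("stand in scale",1e3*M(sc[1]).T@(st[0]-sc[0]))
    print("glass",p2w(f,382,250,.0),"tape",p2w(f,455,208,.048))
    print("shim stop top ends",g(207,122,.046),g(280,160,.046))
E
python3 m.py
```

```text
stand [ 0.5624 -0.1705] 0.463 [[-0.0, 4.2], [2.9, -2.0], [-0.2, -4.2], [-2.8, 2.0]]
scale [ 0.6414 -0.2202] 0.454 [[5.6, 2.7], [-5.6, -2.7]]
bar [0.5616 0.0594] 0.161 [[0.5, 0.1], [-0.5, -0.1]]
shim [ 0.6879 -0.0351] 1.335 [[1.3, -1.2], [-0.6, 0.7], [-0.7, 0.5]]
stand in scale [-49.1955622  79.3140101]
glass [ 0.48622819 -0.33450333  0.        ] tape [ 0.5836551 -0.4937148  0.048    ]
shim stop top ends [ 0.69138149 -0.01267199  0.046     ] [ 0.66904727 -0.05643927  0.046     ]
```

```bash
cat >> h.py <<'E'
def Rbar(yaw,pitch=0):
    """tool rotation for bar pointing to world yaw, tail raised by pitch (toe down)"""
    return R.from_euler('ZY',[yaw,pitch])*R.from_matrix(np.diag([-1,1,-1.]))
def row(p,Rt,hand,base=None):
    s,Rc=tool(); pc=s["eef_pos"]
    if base is not None: pc,Rc=base
    t=Rc.inv().apply(np.array(p)-pc)*1e3; w=(Rc.inv()*Rt).as_rotvec()
    print([round(float(x),1) for x in t]+[round(float(x),3) for x in w]+[hand]); 
def bxy(bx,yaw,o): return np.array(o)+bx*np.array([np.cos(yaw),np.sin(yaw)])
def say():
    s,Rc=tool(); print("t",round(s["time"],2),"p",np.round(s["eef_pos"],4),"toolx",np.round(Rc.apply([1,0,0]),3),"z",np.round(Rc.apply([0,0,1]),3),"F",np.round(s["ft_force"],1),"T",np.round(s["torque"],2),"op",round(s["opening"]*85.4,1),"ff",round(s["finger_force"],1),"j",np.round(s["joints"],2))
E
python3 - <<'E'
from m import *
p=bxy(-.080,ba[1],ba[0]); print(p)
row([*p,.16],Rbar(ba[1]),85)
E
```

```text
[0.48258047 0.04663845]
[464.1, -409.5, 34.3, 0.0, -0.002, -2.912, 85]
```

>>> play_rows --pt "464 -409.5 34 0 0 -2.912 60" --pt "464 -409.5 34 0 0 -2.912 60" --pt "464 -409.5 34 0 0 -2.912 60" --pt "464 -409.5 34 0 0 -2.912 60" --pt "464 -409.5 34 0 0 -2.912 60" --pt "464 -409.5 34 0 0 -2.912 60" --pt "464 -409.5 34 0 0 -2.912 60" --pt "464 -409.5 34 0 0 -2.912 60" --pt "464 -409.5 34 0 0 -2.912 60" --pt "464 -409.5 34 0 0 -2.912 60" --pt "464 -409.5 34 0 0 -2.912 60" --pt "464 -409.5 34 0 0 -2.912 60" --pt "464 -409.5 34 0 0 -2.912 60" --pt "464 -409.5 34 0 0 -2.912 60" --pt "464 -409.5 34 0 0 -2.912 60" --pt "464 -409.5 34 0 0 -2.912 60" --pt "464 -409.5 34 0 0 -2.912 60" --pt "464 -409.5 34 0 0 -2.912 60" --pt "464 -409.5 34 0 0 -2.912 60" --pt "464 -409.5 34 0 0 -2.912 60"

```text
time: 1.82
eef_pos: [0.4824, 0.0465, 0.16]
eef_rot: [-0.0, 0.122, 0.992, -0.0]
ft_force: [0.1, 0.2, 0.9]
opening: 0.705
finger_force: 0.0
```

Run:
```python
from m import *
say(); p=bxy(-.080,ba[1],ba[0])
row([*p,.10],Rbar(ba[1]),60)
```

```text
t 1.82 p [0.4824 0.0465 0.16  ] toolx [-0.97   0.243  0.001] z [-0.001  0.    -1.   ] F [0.1 0.2 0.9] T [ 0.   -0.02 -0.02] op 60.2 ff 0.0 j [-0.15  0.3   1.53 -0.    1.31 -1.47]
[-0.2, 0.1, 60.0, 0.0, -0.001, -0.406, 60]
```

>>> play_rows --pt "0 0 0 0 0 -0.125 60" --pt "0 0 0 0 0 -0.25 60" --pt "0 0 0 0 0 -0.375 60" --pt "0 0 0 0 0 -0.406 60" --pt "0 0 0 0 0 -0.406 60"

```text
time: 2.23
eef_pos: [0.4825, 0.0464, 0.1601]
eef_rot: [-0.0, -0.078, 0.997, 0.0]
ft_force: [-0.6, -0.5, -0.4]
opening: 0.702
finger_force: 0.0
```

Run:
```python
from m import *
import pickle
say(); f=manip.grab_frame("wrist"); pickle.dump(f,open("w1.pkl","wb")); cv2.imwrite("pics/w1.png",f["pixels"])
print(np.round(f["extrinsics"],3).tolist(),f["vfov"])
for n,bx in (("tail",-.12),("grip0",-.04),("tip",.15)): print(n,w2p(f,[*bxy(bx,ba[1],ba[0]),.012 if bx<0 else .004]))
```

```text
t 2.23 p [0.4825 0.0464 0.1601] toolx [-0.988 -0.155  0.   ] z [-0.  0. -1.] F [-0.6 -0.5 -0.4] T [-0.01  0.03  0.03] op 60.0 ff 0.0 j [-0.15  0.3   1.53  0.    1.31 -1.88]
[[-0.155, 0.949, 0.275, 0.412], [0.988, 0.148, 0.044, 0.036], [0.001, 0.279, -0.96, 0.34], [0.0, 0.0, 0.0, 1.0]] 71.92801432995425
tail [[316.25466644 146.76276732]]
grip0 [[316.65970606 211.18418745]]
tip [[317.43037677 329.97026924]]
```

View pics/w1.png

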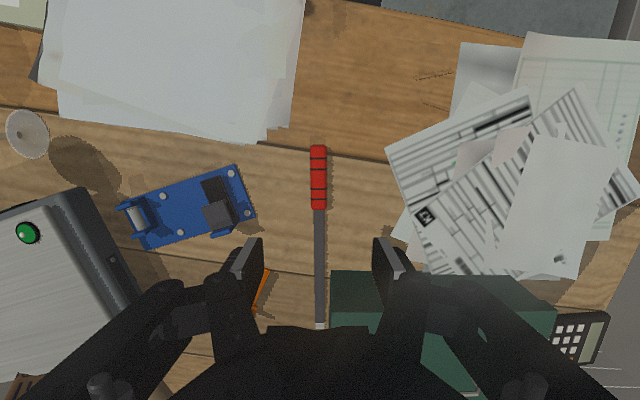

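The wrist view shows the bar's grip at (318,146)-(318,208) and its tip at (321,329), within 2 px of the prediction. The stand is at about (185,208). I'll crop it to refine.

Run:
```python
from m import *
f=load("w1.pkl"); c=f["pixels"][155:330,0:265]; cv2.imwrite("pics/c2.png",cv2.resize(c,None,fx=3,fy=3,interpolation=cv2.INTER_CUBIC))
```

```text
(no output)
```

View pics/c2.png

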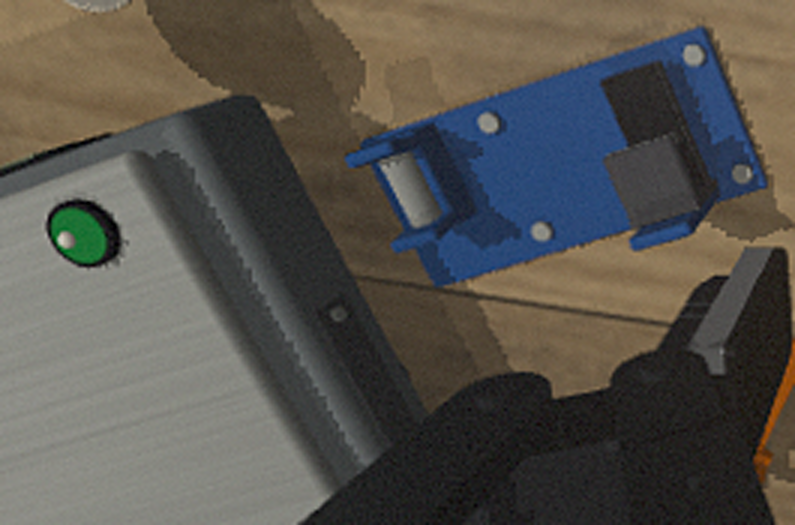

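The crop (px/3, +155 in v) shows stand corners (767,187), (440,287) and (706,28), the fulcrum top centre (408,192), and the hook plate at (605,155)-(702,195). The scale's lower side edge runs from (265,105) to (428,410).

Run:
```python
from m import *
f=load("w1.pkl"); g2=lambda u,v,z: p2w(f,u/3-.33,155+v/3-.33,z)
r=fit([(50,138),(50,-28),(-24,138),(0,0)],[g2(767,187,.005),g2(440,287,.005),g2(706,28,.005),g2(408,192,.028)])
print(r, "top:",st[:2])
M=np.array([[np.cos(r[1]),-np.sin(r[1])],[np.sin(r[1]),np.cos(r[1])]])
L=lambda w:np.round(1e3*M.T@(w[:2]-r[0]),1)
for p in ((605,155),(685,135),(702,195),(623,215)): print("hook",L(g2(*p,.033)))
for p in ((605,80),(660,62)): print("pad",L(g2(*p,.02)))
a,b=g2(300,170,.022),g2(428,410,.022); d=b-a; print("edge",L(a),L(b),"scale yaw",np.arctan2(d[1],d[0]))
print("corner",L(g2(262,100,.05)), "scale corners top-est in stand", L(sc[0]+0))
```

```text
(array([ 0.56102718, -0.16727731]), np.float64(0.46149782997561667), array([[-0.2,  2.3],
       [ 1.7, -2. ],
       [-1.5,  0.6],
       [ 0. , -0.9]])) top: (array([ 0.5624375 , -0.17047288]), np.float64(0.46337924606893977))
hook [ 9.7 88.9]
hook [ 11.7 122.4]
hook [ 36.8 119.2]
hook [35.1 85.4]
pad [-16.9  95.1]
pad [-16.9 119.2]
edge [-21.7 -44.7] [ 98.8 -47.1] scale yaw 0.44099658235423383
corner [-52.6 -19.1] scale corners top-est in stand [ 48.4 -83.2]
```

>>> play_rows --pt "0 1.5 40 0 0 0 60" --pt "0 1.5 80 0 0 0 50" --pt "0 1.5 115 0 0 0 45" --pt "0 1.5 140 0 0 0 45" --pt "0 1.5 150 0 0 0 45" --pt "0 1.5 155.5 0 0 0 40" --pt "0 1.5 155.5 0 0 0 10" --pt "0 1.5 155.5 0 0 0 10" --pt "0 1.5 155.5 0 0 0 10" --pt "0 1.5 155.5 0 0 0 10" --pt "0 1.5 155.5 0 0 0 10" --squeeze 80

```text
time: 3.2
eef_pos: [0.4828, 0.0478, 0.0055]
eef_rot: [0.001, -0.077, 0.997, -0.0]
ft_force: [0.2, -0.7, -0.5]
opening: 0.119
finger_force: 0.0
```

Run:
```python
from m import *
say()
```

```text
t 3.2 p [0.4828 0.0478 0.0055] toolx [-0.988 -0.154 -0.001] z [ 0.002 -0.    -1.   ] F [ 0.2 -0.7 -0.5] T [ 0.01 -0.04  0.08] op 10.2 ff 0.0 j [-0.15  0.51  1.74  0.    0.89 -1.87]
```

Run:
```python
from m import *
f=manip.grab_frame("wrist"); cv2.imwrite("pics/w2.png",f["pixels"][0:400,120:520])
print(w2p(f,[*tool()[0]["eef_pos"]]))
```

```text
[[315.86812308 224.70624283]]
```

View pics/w2.png

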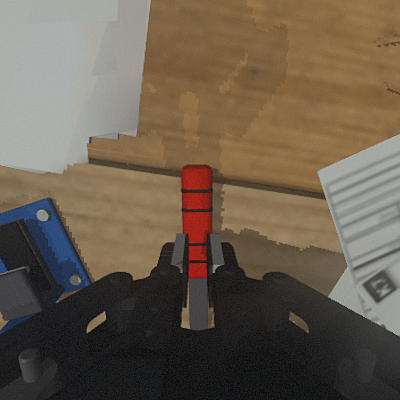

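The view shows the fingers straddling the grip near its toe-side end (crop (195,260)). They are only at the commanded 10 mm, so I'll command fully shut.

>>> play_rows --pt "0 0 0 0 0 0 0" --pt "0 0 0 0 0 0 0" --pt "0 0 0 0 0 0 0" --pt "0 0 0 0 0 0 0" --squeeze 80

```text
time: 3.58
eef_pos: [0.4823, 0.0479, 0.0048]
eef_rot: [0.0, -0.077, 0.997, 0.0]
ft_force: [-0.4, 0.7, -0.3]
opening: 0.001
finger_force: 0.0
```

Run:
```python
from m import *
f=manip.grab_frame("wrist"); a=cv2.resize(f["pixels"][140:340,220:420],None,fx=2,fy=2,interpolation=cv2.INTER_CUBIC)
g=manip.grab_frame("scene"); b=cv2.resize(g["pixels"][200:330,200:330],(400,400),interpolation=cv2.INTER_CUBIC)
cv2.imwrite("pics/w3.png",np.hstack([a,b]))
p=tool()[0]["eef_pos"]
print(2*(w2p(f,p)-[220,140]), (w2p(g,p)-[200,200])*400/130)
```

```text
[[191.67508001 169.74952914]] [[229.94513505 214.51258676]]
```

View pics/w3.png

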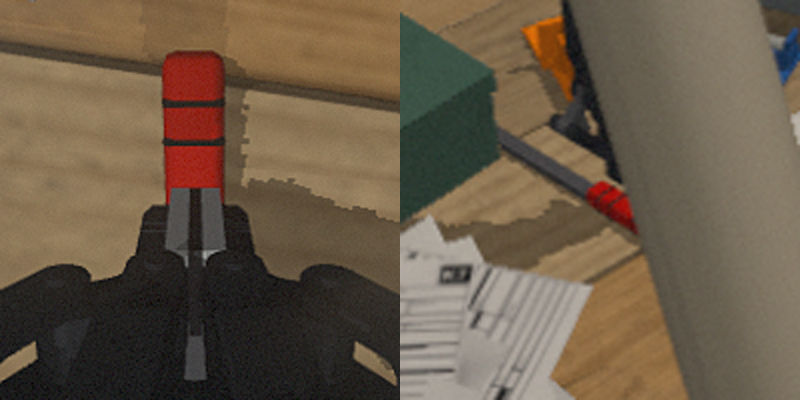

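Run:
```python
from m import *
say()
f=manip.grab_frame("wrist"); p=tool()[0]["eef_pos"]
for dz in (0,.01,.015,.02,.03): print(dz,2*(w2p(f,p+[0,0,dz])-[220,140]))
for bx in (-.12,-.1,-.08): print("bar",bx,2*(w2p(f,[*bxy(bx,ba[1],ba[0]),.016])-[220,140]))
print(np.round(p-np.array(f["extrinsics"])[:3,3],4))
```

```text
t 3.68 p [0.4823 0.0479 0.0047] toolx [-0.988 -0.154  0.   ] z [-0.  0. -1.] F [-0.3 -0.6  0.5] T [ 0.06  0.02 -0.04] op -0.2 ff 0.0 j [-0.15  0.51  1.74  0.    0.89 -1.87]
0 [[191.69321344 169.80561837]]
0.01 [[191.57896281 180.92883132]]
0.015 [[191.51729263 186.93627999]]
0.02 [[191.45226541 193.27330933]]
0.03 [[191.3109923 207.0497519]]
bar -0.12 [[186.49748653  63.05347567]]
bar -0.1 [[187.1516057  124.74221394]]
bar -0.08 [[187.77328209 182.62879106]]
[ 0.0707  0.0102 -0.1801]
```

The shut fingertips (crop (195,187)) lie about 15 mm behind the nominal TCP, so they closed above the grip. The grasp point at 8 mm height needs TCP z ≈ -10 mm. I'll open and go down with a force check.

>>> play_rows --pt "0 0 0 0 0 0 45" --pt "0 0 0 0 0 0 45" --pt "0 0 0 0 0 0 45" --pt "0 0 0 0 0 0 45" --pt "0 0 5 0 0 0 45" --pt "0 0 10 0 0 0 45" --pt "0 0 14 0 0 0 45" --pt "0 0 14 0 0 0 0" --pt "0 0 14 0 0 0 0" --pt "0 0 14 0 0 0 0" --pt "0 0 14 0 0 0 0" --pt "0 0 14 0 0 0 0" --squeeze 90

```text
time: 4.73
eef_pos: [0.4824, 0.0479, -0.0091]
eef_rot: [0.0, -0.077, 0.997, -0.0]
ft_force: [-0.1, 0.2, 0.8]
opening: 0.0
finger_force: 0.0
```

Run:
```python
from m import *
say()
f=manip.grab_frame("wrist"); cv2.imwrite("w4.png",f["pixels"])
px=f["pixels"].astype(int)
for img in (cv2.imread("pics/w2.png").astype(int),px[:,120:520],):
  red=(img[:,:,2]>110)&(img[:,:,1]<70)&(img[:,:,0]<70)
  for v in range(140,300,8):
    u=np.flatnonzero(red[v]); print(v,(u.min(),u.max(),len(u)) if len(u) else None, end=' | ')
  print()
```

```text
t 4.73 p [ 0.4824  0.0479 -0.0091] toolx [-0.988 -0.154 -0.   ] z [ 0. -0. -1.] F [-0.1  0.2  0.8] T [ 0.03 -0.06  0.03] op 0.0 ff 0.0 j [-0.15  0.53  1.75 -0.    0.86 -1.87]
140 None | 148 None | 156 None | 164 None | 172 (np.int64(182), np.int64(209), 28) | 180 (np.int64(181), np.int64(209), 29) | 188 (np.int64(184), np.int64(207), 24) | 196 (np.int64(182), np.int64(209), 28) | 204 (np.int64(182), np.int64(209), 28) | 212 (np.int64(184), np.int64(209), 26) | 220 (np.int64(183), np.int64(210), 28) | 228 (np.int64(183), np.int64(210), 28) | 236 (np.int64(189), np.int64(205), 17) | 244 None | 252 (np.int64(189), np.int64(205), 15) | 260 None | 268 (np.int64(189), np.int64(205), 17) | 276 (np.int64(189), np.int64(206), 18) | 284 None | 292 None | 
140 None | 148 None | 156 None | 164 None | 172 (np.int64(185), np.int64(206), 22) | 180 (np.int64(180), np.int64(210), 31) | 188 (np.int64(180), np.int64(210), 31) | 196 None | 204 (np.int64(180), np.int64(209), 30) | 212 (np.int64(181), np.int64(209), 29) | 220 None | 228 (np.int64(181), np.int64(211), 31) | 236 (np.int64(181), np.int64(184), 4) | 244 None | 252 None | 260 None | 268 None | 276 None | 284 None | 292 None |
```

>>> play_rows --pt "0 0 1 0 0 0 0" --pt "0 0 2 0 0 0 0" --pt "0 0 3 0 0 0 0"

```text
time: 5.03
eef_pos: [0.4823, 0.0479, -0.0123]
eef_rot: [0.0, -0.077, 0.997, -0.0]
ft_force: [-0.1, -1.4, 0.6]
opening: 0.003
finger_force: 0.0
```

>>> play_rows --pt "0 0 1 0 0 0 0" --pt "0 0 2 0 0 0 0" --pt "0 0 3 0 0 0 0" --pt "0 0 4 0 0 0 0"

```text
time: 5.37
eef_pos: [0.4823, 0.0478, -0.0164]
eef_rot: [-0.0, -0.077, 0.997, 0.0]
ft_force: [0.3, 0.2, 0.1]
opening: 0.001
finger_force: 0.0
```

Run:
```python
from m import *
f=manip.grab_frame("wrist"); a=cv2.resize(f["pixels"][140:340,220:420],None,fx=2,fy=2,interpolation=cv2.INTER_CUBIC)
g=manip.grab_frame("top"); b=cv2.resize(g["pixels"][190:290,180:280],(400,400),interpolation=cv2.INTER_CUBIC)
cv2.imwrite("pics/w5.png",np.hstack([a,b]))
p=tool()[0]["eef_pos"]
for dz in (0,.03): print(2*(w2p(f,p+[0,0,dz])-[220,140]), (w2p(g,p+[0,0,dz])-[180,190])*4)
```

```text
[[191.74329869 169.60959836]] [[177.96246012 236.93935009]]
[[191.37042443 206.8163536 ]] [[163.87362077 237.55223646]]
```

View pics/w5.png

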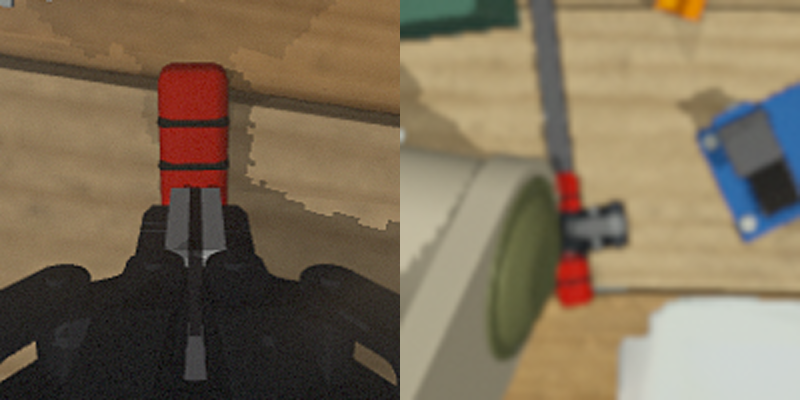

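The wrist view still shows the shut fingers at (195,190) above the grip (x 160-228), and the top view confirms the hand is over the grip. The true tips are over 30 mm behind the nominal TCP, so I'll keep feeling down to the grip's top.

>>> play_rows --pt "0 0 1 0 0 0 0" --pt "0 0 2 0 0 0 0" --pt "0 0 3 0 0 0 0" --pt "0 0 4 0 0 0 0"

```text
time: 5.8
eef_pos: [0.4823, 0.0479, -0.0204]
eef_rot: [-0.0, -0.077, 0.997, 0.0]
ft_force: [-0.1, 0.4, -0.4]
opening: 0.002
finger_force: 0.0
```

Run:
```python
from m import *
say()
```

```text
t 5.8 p [ 0.4823  0.0479 -0.0204] toolx [-0.988 -0.154 -0.   ] z [-0.  0. -1.] F [-0.1  0.4 -0.4] T [ 0.   -0.04 -0.06] op 0.1 ff 0.0 j [-0.15  0.55  1.76  0.    0.83 -1.87]
```

>>> play_rows --pt "0 0 1 0 0 0 0" --pt "0 0 2 0 0 0 0" --pt "0 0 3 0 0 0 0"

```text
time: 6.05
eef_pos: [0.4825, 0.0478, -0.0213]
eef_rot: [0.001, -0.077, 0.997, -0.0]
ft_force: [-11.5, 0.5, 44.8]
opening: -0.004
finger_force: 22.3
```

>>> play_rows --pt "0 0 1 0 0 0 0" --pt "0 0 2 0 0 0 0" --pt "0 0 2 0 0 0 0"

```text
time: 6.3
eef_pos: [0.4826, 0.0478, -0.0213]
eef_rot: [0.001, -0.077, 0.997, -0.001]
ft_force: [-15.2, 0.4, 56.5]
opening: -0.002
finger_force: 27.9
```

Contact with the grip's top comes at TCP z = -21 mm, so the true tips are 37 mm behind the nominal TCP. I'll back off, open, go down to about -33 mm and close.

>>> play_rows --pt "0 0 -10 0 0 0 45" --pt "0 0 -10 0 0 0 45" --pt "0 0 -10 0 0 0 45" --pt "0 0 -10 0 0 0 45" --pt "0 0 -5 0 0 0 45" --pt "0 0 0 0 0 0 45" --pt "0 0 4 0 0 0 45" --pt "0 0 7 0 0 0 45" --pt "0 0 7 0 0 0 0" --pt "0 0 7 0 0 0 0" --pt "0 0 7 0 0 0 0" --pt "0 0 7 0 0 0 0" --pt "0 0 7 0 0 0 0" --squeeze 90

```text
time: 7.38
eef_pos: [0.4823, 0.0479, -0.0321]
eef_rot: [0.0, -0.077, 0.997, 0.0]
ft_force: [-0.6, -0.2, 1.3]
opening: 0.206
finger_force: 88.3
```

Run:
```python
from m import *
say()
```

```text
t 7.38 p [ 0.4823  0.0479 -0.0321] toolx [-0.988 -0.154 -0.   ] z [ 0.  0. -1.] F [-0.6 -0.2  1.3] T [0.07 0.13 0.08] op 17.6 ff 88.3 j [-0.15  0.57  1.77  0.    0.8  -1.87]
```

```bash
cat >> m.py <<'E'
S=np.array([.5615,-.168]); SA=.462
def pose(delta,pitch,clear=0,back=0,gx=-80,gz=-32,S=S):
    """delta: tail offset angle (tail toward stand -x positive); returns TCP pos, rot"""
    yaw=SA-np.pi/2+delta
    B=R.from_euler('ZY',[yaw,pitch])
    return np.array([*S,.028+clear])+B.apply(np.array([gx-95-back,0,gz])/1e3), Rbar(yaw,pitch)
def loc(p): c,s=np.cos(SA),np.sin(SA); return np.round(1e3*np.array([[c,s],[-s,c]])@(np.array(p)[:2]-S),1)
E
python3 - <<'E'
from m import *
p0,Rr=tool()[0]["eef_pos"],tool()[1]
a=pose(.05,0,.075,45); b=pose(.05,.36,.002,45); c=pose(.05,.36,.0015,0)
print(a[0],b[0],c[0])
row(p0+[0,0,.09],Rr,0); row(*a,0); 
print("from a:"); row(*b,0,base=a); row(*c,0,base=a)
print("from b:"); row(*c,0,base=b)
E
```

```text
[0.45371721 0.02378861 0.071     ] [0.45510365 0.02132158 0.07755163] [ 0.47573688 -0.01539318  0.06119929]
[-0.0, -0.0, -90.0, 0.0, 0.0, 0.0, 0]
[32.0, -19.4, -103.1, 0.0, 0.0, 1.213, 0]
from a:
[-2.8, 0.0, -6.6, 0.0, 0.36, -0.0, 0]
[-44.9, 0.0, 9.8, 0.0, 0.36, -0.0, 0]
from b:
[-45.2, -0.0, 0.5, 0.0, 0.0, 0.0, 0]
```

>>> play_rows --pt "0 0 -25 0 0 0 0" --pt "0 0 -60 0 0 0 0" --pt "0 0 -90 0 0 0 0" --pt "5 -3 -103 0 0 0.12 0" --pt "10 -6 -103 0 0 0.24 0" --pt "15 -9 -103 0 0 0.36 0" --pt "20 -12 -103 0 0 0.48 0" --pt "25 -15 -103 0 0 0.6 0" --pt "28 -17 -103 0 0 0.72 0" --pt "32 -19.5 -103 0 0 0.84 0" --pt "32 -19.5 -103 0 0 0.96 0" --pt "32 -19.5 -103 0 0 1.08 0" --pt "32 -19.5 -103 0 0 1.213 0" --pt "32 -19.5 -103 0 0 1.213 0" --pt "32 -19.5 -103 0 0 1.213 0"

```text
time: 8.63
eef_pos: [0.4535, 0.0237, 0.0706]
eef_rot: [-0.0, 0.504, 0.864, -0.0]
ft_force: [-0.2, -0.1, -1.1]
opening: 0.203
finger_force: 88.5
```

>>> play_rows --pt "-1 0 -2 0 0.12 0 0" --pt "-2 0 -5 0 0.24 0 0" --pt "-3 0 -6.5 0 0.36 0 0" --pt "-3 0 -6.5 0 0.36 0 0" --pt "-3 0 -6.5 0 0.36 0 0"

```text
time: 9.05
eef_pos: [0.4556, 0.0199, 0.0765]
eef_rot: [-0.154, 0.497, 0.849, 0.09]
ft_force: [-0.7, 0.7, -1.7]
opening: 0.204
finger_force: 88.7
```

Run:
```python
from m import *
import pickle
say(); c=pose(.05,.36,.0015,0); row(*c,0)
f=manip.grab_frame("wrist"); g=manip.grab_frame("top"); pickle.dump((f,g),open("fg.pkl","wb"))
a=cv2.resize(f["pixels"][100:300,0:400],(800,400),interpolation=cv2.INTER_CUBIC)[:, :420]
b=cv2.resize(g["pixels"][170:270,230:330],(380,400),interpolation=cv2.INTER_CUBIC)
cv2.imwrite("pics/w6.png",np.hstack([a,b]))
```

```text
t 9.05 p [0.4556 0.0199 0.0765] toolx [-0.459  0.816  0.352] z [-0.172  0.307 -0.936] F [-0.7  0.7 -1.7] T [-0.28 -0.17 -0.  ] op 17.4 ff 88.7 j [-0.37  0.46  1.61  0.23  1.36 -0.96]
[-43.5, 0.2, 0.1, 0.0, 0.001, 0.001, 0]
```

View pics/w6.png

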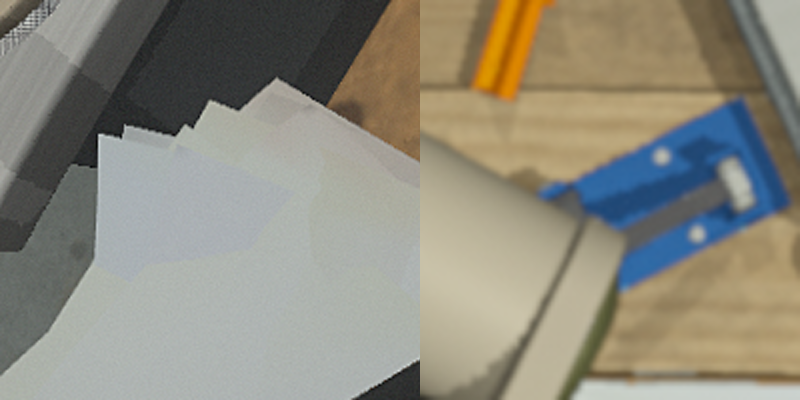

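The top crop shows the bar running from (625,235) to the fulcrum at (738,182), lined up between the cheeks. I'll slide the toe in.

>>> play_rows --pt "-8 0 0 0 0 0 0" --pt "-16 0 0 0 0 0 0" --pt "-22 0 0 0 0 0 0" --pt "-28 0 0 0 0 0 0" --pt "-32 0 0 0 0 0 0" --pt "-32 0 0 0 0 0 0"

```text
time: 9.65
eef_pos: [0.4702, -0.0057, 0.0656]
eef_rot: [-0.154, 0.497, 0.849, 0.09]
ft_force: [-0.1, 0.9, -2.3]
opening: 0.202
finger_force: 88.7
```

Run:
```python
from m import *
say()
```

```text
t 9.65 p [ 0.4702 -0.0057  0.0656] toolx [-0.458  0.816  0.352] z [-0.173  0.307 -0.936] F [-0.1  0.9 -2.3] T [-0.24 -0.12  0.03] op 17.2 ff 88.7 j [-0.41  0.5   1.57  0.22  1.36 -1.  ]
```

>>> play_rows --pt "-3 0 0 0 0 0 0" --pt "-6 0 0 0 0 0 0" --pt "-9 0 0 0 0 0 0" --pt "-12 0 0 0 0 0 0" --pt "-12 0 0 0 0 0 0"

```text
time: 10.07
eef_pos: [0.4756, -0.0153, 0.0615]
eef_rot: [-0.154, 0.497, 0.849, 0.09]
ft_force: [0.4, -0.3, -2.2]
opening: 0.205
finger_force: 88.7
```

Run:
```python
from m import *
say()
for pt in (.30,.24,.18,.12,.06,0,-.05,-.1): row(*pose(.05,pt,0,0),0)
```

```text
t 10.07 p [ 0.4756 -0.0153  0.0615] toolx [-0.458  0.816  0.352] z [-0.172  0.307 -0.936] F [ 0.4 -0.3 -2.2] T [-0.2  -0.13  0.03] op 17.5 ff 88.7 j [-0.42  0.52  1.56  0.22  1.37 -1.01]
[-3.0, 0.1, 12.1, 0.0, -0.06, -0.0, 0]
[-5.9, 0.1, 22.4, 0.0, -0.12, -0.0, 0]
[-9.3, 0.1, 32.5, 0.0, -0.18, -0.0, 0]
[-13.4, 0.1, 42.3, 0.0, -0.24, -0.0, 0]
[-18.0, 0.1, 51.9, 0.0, -0.3, -0.0, 0]
[-23.3, 0.1, 61.3, -0.0, -0.36, -0.0, 0]
[-28.0, 0.1, 68.8, -0.0, -0.41, -0.0, 0]
[-33.2, 0.1, 76.0, -0.0, -0.46, -0.0, 0]
```

>>> play_rows --pt "-1.5 0 6 0 -0.03 0 0" --pt "-3 0 12 0 -0.06 0 0" --pt "-4.5 0 17 0 -0.09 0 0" --pt "-6 0 22.5 0 -0.12 0 0" --pt "-6 0 22.5 0 -0.12 0 0"

```text
time: 10.48
eef_pos: [0.4735, -0.0121, 0.0382]
eef_rot: [-0.103, 0.501, 0.857, 0.06]
ft_force: [-0.0, -0.2, -1.0]
opening: 0.199
finger_force: 88.8
```

Run:
```python
from m import *
say()
```

```text
t 10.48 p [ 0.4735 -0.0121  0.0382] toolx [-0.477  0.846  0.238] z [-0.117  0.207 -0.971] F [-0.  -0.2 -1. ] T [-0.21 -0.09 -0.04] op 17.0 ff 88.8 j [-0.37  0.5   1.64  0.16  1.19 -0.96]
```

Run:
```python
from m import *
for pt in (.18,.12,.06,0,-.05): row(*pose(.05,pt,0,0),0)
```

```text
[-3.6, 0.3, 9.8, -0.001, -0.06, 0.001, 0]
[-6.4, 0.4, 20.1, -0.001, -0.12, 0.001, 0]
[-9.9, 0.4, 30.2, -0.001, -0.18, 0.001, 0]
[-14.0, 0.4, 40.0, -0.001, -0.24, 0.001, 0]
[-17.8, 0.4, 48.1, -0.001, -0.29, 0.001, 0]
```

>>> play_rows --pt "-1.5 0 5 0 -0.03 0 0" --pt "-3.5 0 10 0 -0.06 0 0" --pt "-5 0 15 0 -0.09 0 0" --pt "-6.5 0 20 0 -0.12 0 0" --pt "-6.5 0 20 0 -0.12 0 0"

```text
time: 10.9
eef_pos: [0.475, -0.0136, 0.0181]
eef_rot: [-0.051, 0.504, 0.862, 0.03]
ft_force: [-1.6, 2.3, 6.2]
opening: 0.204
finger_force: 89.8
```

Run:
```python
from m import *
say()
for pt in (.06,0.03,0,-.03,-.05): row(*pose(.05,pt,0,0),0)
```

```text
t 10.9 p [ 0.475  -0.0136  0.0181] toolx [-0.487  0.865  0.119] z [-0.058  0.104 -0.993] F [-1.6  2.3  6.2] T [ 0.57  0.32 -0.06] op 17.5 ff 89.8 j [-0.33  0.5   1.7   0.09  1.03 -0.89]
[-1.8, -0.2, 11.4, 0.001, -0.06, 0.001, 0]
[-3.2, -0.2, 16.5, 0.001, -0.09, 0.001, 0]
[-4.7, -0.2, 21.7, 0.001, -0.12, 0.001, 0]
[-6.3, -0.2, 26.7, 0.001, -0.15, 0.0, 0]
[-7.5, -0.2, 30.1, 0.001, -0.17, 0.0, 0]
```

>>> play_rows --pt "-1 0 6 0 -0.03 0 0" --pt "-2 0 11.5 0 -0.06 0 0" --pt "-3.2 0 16.5 0 -0.09 0 0" --pt "-4.7 0 21.5 0 -0.12 0 0" --pt "-4.7 0 21.5 0 -0.12 0 0"

```text
time: 11.32
eef_pos: [0.4763, -0.0157, -0.0038]
eef_rot: [0.001, 0.505, 0.863, 0.0]
ft_force: [-1.5, 2.1, 9.8]
opening: 0.201
finger_force: 90.1
```

Run:
```python
from m import *
say()
for pt in (-.02,-.04,-.06,-.08,-.1,-.12): row(*pose(.05,pt,0,0),0)
```

```text
t 11.32 p [ 0.4763 -0.0157 -0.0038] toolx [-0.49   0.872 -0.001] z [ 0.001 -0.001 -1.   ] F [-1.5  2.1  9.8] T [ 0.45  0.29 -0.08] op 17.1 ff 90.1 j [-0.28  0.51  1.77 -0.    0.86 -0.79]
[-0.2, -0.4, 3.7, 0.001, -0.019, 0.0, 0]
[-0.9, -0.4, 7.2, 0.001, -0.039, 0.0, 0]
[-1.7, -0.4, 10.7, 0.001, -0.059, 0.0, 0]
[-2.6, -0.4, 14.1, 0.001, -0.079, 0.0, 0]
[-3.5, -0.4, 17.5, 0.001, -0.099, 0.0, 0]
[-4.5, -0.4, 21.0, 0.001, -0.119, 0.0, 0]
```

>>> play_rows --pt "0 0 2 0 -0.012 0 0" --pt "-0.5 0 4 0 -0.022 0 0" --pt "-0.8 0 6.5 0 -0.036 0 0" --pt "-0.8 0 6.5 0 -0.036 0 0"

```text
time: 11.65
eef_pos: [0.4771, -0.0167, -0.0099]
eef_rot: [0.016, 0.505, 0.863, -0.009]
ft_force: [-1.1, 0.4, 10.0]
opening: 0.201
finger_force: 90.2
```

>>> play_rows --pt "0 0 1 0 -0.006 0 0" --pt "-0.3 0 2 0 -0.012 0 0" --pt "-0.3 0 2 0 -0.012 0 0"

```text
time: 11.9
eef_pos: [0.4774, -0.0171, -0.0117]
eef_rot: [0.021, 0.505, 0.863, -0.012]
ft_force: [-1.8, 1.3, 10.2]
opening: 0.204
finger_force: 90.3
```

>>> play_rows --pt "0 0 1 0 -0.006 0 0" --pt "-0.3 0 2 0 -0.012 0 0" --pt "-0.3 0 2 0 -0.012 0 0"

```text
time: 12.15
eef_pos: [0.4776, -0.0175, -0.0137]
eef_rot: [0.027, 0.505, 0.863, -0.015]
ft_force: [-0.9, 1.8, 9.1]
opening: 0.202
finger_force: 90.3
```

>>> play_rows --pt "0 0 1 0 -0.006 0 0" --pt "-0.3 0 2 0 -0.012 0 0" --pt "-0.3 0 2 0 -0.012 0 0"

```text
time: 12.4
eef_pos: [0.4779, -0.0179, -0.0157]
eef_rot: [0.032, 0.505, 0.862, -0.018]
ft_force: [-0.4, 0.4, 9.8]
opening: 0.205
finger_force: 90.3
```

>>> play_rows --pt "0 0 1 0 -0.006 0 0" --pt "-0.3 0 2 0 -0.012 0 0" --pt "-0.3 0 2 0 -0.012 0 0"

```text
time: 12.65
eef_pos: [0.4782, -0.0184, -0.0176]
eef_rot: [0.037, 0.505, 0.862, -0.021]
ft_force: [-1.9, 0.8, 10.8]
opening: 0.2
finger_force: 90.3
```

>>> play_rows --pt "0 0 1 0 -0.006 0 0" --pt "-0.3 0 2 0 -0.012 0 0" --pt "-0.3 0 2 0 -0.012 0 0"

```text
time: 12.9
eef_pos: [0.4786, -0.0188, -0.019]
eef_rot: [0.043, 0.505, 0.862, -0.024]
ft_force: [-3.0, 2.5, 18.4]
opening: 0.201
finger_force: 91.3
```

>>> play_rows --pt "0 0 1 0 -0.006 0 0" --pt "-0.3 0 2 0 -0.012 0 0" --pt "-0.3 0 2 0 -0.012 0 0"

```text
time: 13.15
eef_pos: [0.479, -0.0192, -0.0197]
eef_rot: [0.048, 0.505, 0.862, -0.027]
ft_force: [-7.5, 3.1, 36.0]
opening: 0.201
finger_force: 93.7
```

Run:
```python
from m import *
say()
s,Rc=tool(); B=Rc*R.from_matrix(np.diag([-1,1,-1.])); o=s["eef_pos"]+B.apply([.080,0,.032])
for x in (.095,-.010): q=o+B.apply([x,0,0]); print(x,loc(q),q[2])
```

```text
t 13.15 p [ 0.479  -0.0192 -0.0197] toolx [-0.486  0.867 -0.111] z [ 0.057 -0.095 -0.994] F [-7.5  3.1 36. ] T [ 0.38  1.22 -0.21] op 17.2 ff 93.7 j [-0.24  0.53  1.82 -0.12  0.71 -0.66]
0.095 [ 0.7 -0.2] 0.03147305378755652
-0.01 [ -4.4 104. ] 0.019870068818169502
```

```bash
cat >> m.py <<'E'
def swing(ang,dz=0,pivot=S,base=None):
    s,Rc=tool(); p=s["eef_pos"]; Z=R.from_rotvec([0,0,ang]); c=np.array([*pivot,0])
    row(Z.apply(p-c)+c+[0,0,dz],Z*Rc,0)
E
python3 - <<'E'
from m import *
for a in (-.06,-.12,-.18,-.24,-.30): swing(a,.0006)
E
```

```text
[-0.4, 10.2, -0.5, 0.007, -0.0, 0.06, 0]
[-1.4, 20.4, -0.4, 0.013, -0.0, 0.119, 0]
[-2.9, 30.4, -0.2, 0.02, -0.001, 0.179, 0]
[-5.1, 40.4, 0.1, 0.027, -0.001, 0.239, 0]
[-7.9, 50.2, 0.4, 0.033, -0.001, 0.298, 0]
```

>>> play_rows --pt "0 0 -0.6 0 0 0 0" --pt "-0.1 5 -0.6 0.003 0 0.03 0" --pt "-0.4 10.2 -0.6 0.007 0 0.06 0" --pt "-0.4 10.2 -0.6 0.007 0 0.06 0"

```text
time: 13.48
eef_pos: [0.4886, -0.0141, -0.0194]
eef_rot: [0.047, 0.531, 0.846, -0.028]
ft_force: [-3.1, 6.0, 27.7]
opening: 0.204
finger_force: 92.4
```

Run:
```python
from m import *
say()
for a in (-.06,-.12,-.18,-.24): swing(a,.0)
```

```text
t 13.48 p [ 0.4886 -0.0141 -0.0194] toolx [-0.432  0.895 -0.109] z [ 0.05  -0.097 -0.994] F [-3.1  6.  27.7] T [1.16 0.64 0.05] op 17.4 ff 92.4 j [-0.22  0.54  1.79 -0.12  0.74 -0.58]
[-0.4, 10.2, 0.1, 0.007, -0.0, 0.06, 0]
[-1.4, 20.4, 0.2, 0.013, -0.0, 0.119, 0]
[-3.0, 30.5, 0.4, 0.02, -0.001, 0.179, 0]
[-5.1, 40.4, 0.7, 0.026, -0.001, 0.239, 0]
```

>>> play_rows --pt "-0.1 5 0 0.003 0 0.03 0" --pt "-0.4 10.2 0 0.007 0 0.06 0" --pt "-0.4 10.2 0 0.007 0 0.06 0"

```text
time: 13.73
eef_pos: [0.498, -0.0097, -0.0194]
eef_rot: [0.046, 0.556, 0.829, -0.029]
ft_force: [-3.0, 7.8, 25.6]
opening: 0.205
finger_force: 92.4
```

Run:
```python
from m import *
say()
```

```text
t 13.73 p [ 0.498  -0.0097 -0.0194] toolx [-0.377  0.92  -0.109] z [ 0.044 -0.1   -0.994] F [-3.   7.8 25.6] T [1.35 0.54 0.22] op 17.5 ff 92.4 j [-0.2   0.55  1.76 -0.13  0.77 -0.5 ]
```

>>> play_rows --pt "-0.1 5 0 0.003 0 0.03 0" --pt "-0.4 10.2 0 0.007 0 0.06 0" --pt "-0.4 10.2 0 0.007 0 0.06 0"

```text
time: 13.98
eef_pos: [0.5078, -0.0059, -0.0193]
eef_rot: [0.045, 0.581, 0.812, -0.03]
ft_force: [-2.7, 9.1, 25.2]
opening: 0.197
finger_force: 92.3
```

>>> play_rows --pt "-0.1 5 0 0.003 0 0.03 0" --pt "-0.4 10.2 0 0.007 0 0.06 0" --pt "-0.4 10.2 0 0.007 0 0.06 0"

```text
time: 14.23
eef_pos: [0.5177, -0.0027, -0.0191]
eef_rot: [0.044, 0.605, 0.795, -0.032]
ft_force: [-1.6, 9.8, 25.5]
opening: 0.204
finger_force: 92.4
```

Run:
```python
from m import *
say()
s,Rc=tool(); B=Rc*R.from_matrix(np.diag([-1,1,-1.])); o=s["eef_pos"]+B.apply([.080,0,.032])
for x in (.095,-.010): q=o+B.apply([x,0,0]); print(x,loc(q),q[2])
```

```text
t 14.23 p [ 0.5177 -0.0027 -0.0191] toolx [-0.265  0.958 -0.108] z [ 0.032 -0.104 -0.994] F [-1.6  9.8 25.5] T [1.8  0.38 0.5 ] op 17.4 ff 92.4 j [-0.18  0.58  1.69 -0.13  0.82 -0.36]
0.095 [1.8 0.1] 0.03164837620158059
-0.01 [ 21.7 102.6] 0.020266561321049748
```

>>> play_rows --pt "0 2.5 0 0.002 0 0.015 0" --pt "-0.1 5 0 0.003 0 0.03 0" --pt "-0.1 5 0 0.003 0 0.03 0"

```text
time: 14.48
eef_pos: [0.5216, -0.0017, -0.0191]
eef_rot: [0.043, 0.616, 0.786, -0.033]
ft_force: [-4.9, 8.8, 26.6]
opening: 0.201
finger_force: 92.8
```

>>> play_rows --pt "0 1.3 0 0.001 0 0.008 0" --pt "-0.1 2.6 0 0.002 0 0.016 0" --pt "-0.1 2.6 0 0.002 0 0.016 0"

```text
time: 14.73
eef_pos: [0.5236, -0.0013, -0.0191]
eef_rot: [0.042, 0.622, 0.781, -0.034]
ft_force: [-7.3, 7.6, 27.9]
opening: 0.203
finger_force: 93.2
```

>>> play_rows --pt "0 1.3 0 0.001 0 0.008 0" --pt "-0.1 2.6 0 0.002 0 0.016 0" --pt "-0.1 2.6 0 0.002 0 0.016 0"

```text
time: 14.98
eef_pos: [0.5241, -0.0011, -0.0192]
eef_rot: [0.041, 0.628, 0.776, -0.036]
ft_force: [-15.6, 4.9, 34.4]
opening: 0.202
finger_force: 94.6
```

>>> play_rows --pt "0 -1 -1 0 0.006 0 0" --pt "0 -1 -2 0 0.012 0 0" --pt "0 -1 -3 0 0.018 0 0" --pt "0 -1 -4 0 0.024 0 0" --pt "0 -1 -5 0 0.03 0 0" --pt "0 -1 -5 0 0.03 0 0"

```text
time: 15.48
eef_pos: [0.5235, 0.0003, -0.0162]
eef_rot: [0.028, 0.628, 0.777, -0.025]
ft_force: [-4.6, 9.3, 9.1]
opening: 0.201
finger_force: 91.5
```

>>> play_rows --pt "0 0 -1 0 0.006 0 0" --pt "0 0 -2 0 0.012 0 0" --pt "0 0 -2 0 0.012 0 0"

```text
time: 15.73
eef_pos: [0.5234, 0.0008, -0.0143]
eef_rot: [0.023, 0.629, 0.777, -0.021]
ft_force: [-3.8, 12.0, 8.8]
opening: 0.202
finger_force: 91.5
```

>>> play_rows --pt "0 0 -1 0 0.006 0 0" --pt "0 0 -2 0 0.012 0 0" --pt "0 0 -2 0 0.012 0 0"

```text
time: 15.98
eef_pos: [0.5232, 0.0012, -0.0123]
eef_rot: [0.018, 0.629, 0.777, -0.017]
ft_force: [-4.4, 14.2, 9.2]
opening: 0.206
finger_force: 91.5
```

Run:
```python
from m import *
say()
s,Rc=tool(); B=Rc*R.from_matrix(np.diag([-1,1,-1.])); o=s["eef_pos"]+B.apply([.080,0,.032])
for x in (.095,-.010): q=o+B.apply([x,0,0]); print(x,loc(q),q[2])
```

```text
t 15.98 p [ 0.5232  0.0012 -0.0123] toolx [-0.209  0.977 -0.05 ] z [ 0.006 -0.05  -0.999] F [-4.4 14.2  9.2] T [2.41 0.73 1.46] op 17.6 ff 91.5 j [-0.2   0.58  1.65 -0.06  0.89 -0.37]
0.095 [-1.7  0.8] 0.028443277794188242
-0.01 [ 24.3 102.4] 0.023164635883204828
```

>>> play_rows --pt "0.3 0 -1 0 0.006 0 0" --pt "0.6 0 -2 0 0.012 0 0" --pt "0.6 0 -2 0 0.012 0 0"

```text
time: 16.23
eef_pos: [0.5231, 0.0018, -0.0111]
eef_rot: [0.013, 0.629, 0.777, -0.014]
ft_force: [-0.6, 13.0, -0.2]
opening: 0.199
finger_force: 90.3
```

>>> play_rows --pt "0 0 -1 0 0.006 0 0" --pt "0 0 -1.5 0 0.009 0 0" --pt "0 0 -1.5 0 0.009 0 0"

```text
time: 16.48
eef_pos: [0.5228, 0.0021, -0.0107]
eef_rot: [0.009, 0.629, 0.777, -0.011]
ft_force: [0.9, 12.5, -11.6]
opening: 0.202
finger_force: 90.1
```

Run:
```python
from m import *
say()
s,Rc=tool(); B=Rc*R.from_matrix(np.diag([-1,1,-1.])); o=s["eef_pos"]+B.apply([.080,0,.032])
for x in (.095,-.010): q=o+B.apply([x,0,0]); print(x,loc(q),q[2])
```

```text
t 16.48 p [ 0.5228  0.0021 -0.0107] toolx [-0.209  0.977 -0.029] z [ 0.001 -0.029 -1.   ] F [  0.9  12.5 -11.6] T [ 2.2  -0.35  1.42] op 17.2 ff 90.1 j [-0.21  0.58  1.65 -0.04  0.91 -0.39]
0.095 [-1.9  0.9] 0.026323668508247366
-0.01 [ 24.2 102.6] 0.02332742382805649
```

>>> play_rows --pt "0.6 0 0.8 0 -0.005 0 0" --pt "0.6 0 0.8 0 -0.005 0 0"

```text
time: 16.65
eef_pos: [0.523, 0.0019, -0.0109]
eef_rot: [0.012, 0.629, 0.778, -0.013]
ft_force: [0.9, 7.6, -5.9]
opening: 0.202
finger_force: 90.8
```

Run:
```python
from m import *
say()
```

```text
t 16.65 p [ 0.523   0.0019 -0.0109] toolx [-0.21   0.977 -0.036] z [ 0.003 -0.036 -0.999] F [ 0.9  7.6 -5.9] T [1.46 0.02 1.42] op 17.3 ff 90.8 j [-0.2   0.58  1.65 -0.04  0.9  -0.39]
```

>>> play_rows --pt "0.4 0 0.3 0 0 -0.01 0" --pt "0.4 0 0.3 0 0 -0.01 0" --pt "0.4 0 0.3 0 0 -0.01 24" --pt "0.4 0 0.3 0 0 -0.01 40" --pt "0.4 0 0.3 0 0 -0.01 45" --pt "0.4 0 0.3 0 0 -0.01 45" --pt "0.4 0 0.3 0 0 -0.01 45"

```text
time: 17.23
eef_pos: [0.5242, 0.0006, -0.0104]
eef_rot: [0.014, 0.626, 0.78, -0.013]
ft_force: [0.2, 0.5, 0.6]
opening: 0.525
finger_force: 0.0
```

Run:
```python
from m import *
say()
p=np.array([.0,.055]); a=sh[1]; M=np.array([[np.cos(a),-np.sin(a)],[np.sin(a),np.cos(a)]])
g_=sh[0]+M@p; print("shim grip",g_)
# tool: y across rib(shim x). option toolx yaw = shim y yaw (+pi/2) or opposite
for k in (1,-1):
    yaw=a+k*np.pi/2
    row([*g_,.10],Rbar(yaw+np.pi),60)
```

```text
t 17.23 p [ 0.5242  0.0006 -0.0104] toolx [-0.216  0.976 -0.038] z [ 0.006 -0.038 -0.999] F [0.2 0.5 0.6] T [ 0.04 -0.05  0.01] op 44.9 ff 0.0 j [-0.2   0.58  1.65 -0.05  0.9  -0.39]
shim grip [ 0.63441271 -0.02227902]
[-50.4, 102.5, -108.8, -0.023, 0.033, -1.117, 60]
[-50.4, 102.5, -108.8, 0.038, 0.027, 2.024, 60]
```

>>> play_rows --pt "0 0 -20 0 0 0 45" --pt "0 0 -60 0 0.01 0 45" --pt "0 0 -100 0 0.02 0 60" --pt "-10 20 -115 0 0.03 -0.1 60" --pt "-25 50 -115 -0.01 0.03 -0.22 60" --pt "-40 80 -115 -0.01 0.03 -0.34 60" --pt "-50 102 -112 -0.01 0.03 -0.46 60" --pt "-50 102 -109 -0.02 0.03 -0.58 60" --pt "-50 102 -109 -0.02 0.03 -0.7 60" --pt "-50 102 -109 -0.02 0.03 -0.82 60" --pt "-50 102 -109 -0.023 0.033 -0.94 60" --pt "-50 102 -109 -0.023 0.033 -1.06 60" --pt "-50 102 -109 -0.023 0.033 -1.117 60" --pt "-50 102 -109 -0.023 0.033 -1.117 60"

```text
time: 18.4
eef_pos: [0.6337, -0.0218, 0.0999]
eef_rot: [-0.0, 0.117, 0.993, -0.0]
ft_force: [-0.8, 0.9, 0.3]
opening: 0.702
finger_force: 0.0
```

Run:
```python
from m import *
import pickle
say()
f=manip.grab_frame("wrist"); g=manip.grab_frame("top"); pickle.dump((f,g),open("fg2.pkl","wb"))
def ov(f,P,col): 
    for q in w2p(f,P): cv2.circle(f["pixels"],tuple(int(round(x)) for x in q),1,col,-1)
a=sh[1]; M=np.array([[np.cos(a),-np.sin(a)],[np.sin(a),np.cos(a)]])
W=[[*(sh[0]+M@np.array(q[:2])/1e3),q[2]/1e3] for q in ((-20,-54,3),(20,-54,3),(5,74,34),(-5,74,34),(5,7,34),(-20,0,46),(20,0,46),(20,7,46))]
h=f["pixels"].copy(); ov(f,W,(255,0,0))
a1=cv2.resize(f["pixels"][0:400,160:560],(450,450),interpolation=cv2.INTER_AREA)
b=cv2.resize(g["pixels"][130:280,230:346],(348,450),interpolation=cv2.INTER_CUBIC)
cv2.imwrite("pics/w7.png",np.hstack([a1,b]))
for q in W: print(np.round((w2p(f,q)[0]-[160,0])*1.125,1))
```

```text
t 18.4 p [ 0.6337 -0.0218  0.0999] toolx [-0.973  0.232  0.001] z [-0.001 -0.    -1.   ] F [-0.8  0.9  0.3] T [0.05 0.01 0.03] op 60.0 ff 0.0 j [-0.22  0.6   1.19 -0.    1.35 -1.56]
[156.3 318.3]
[195.3 318.3]
[181.9 202.4]
[169.6 202.4]
[181.4 277.7]
[151.9 291.6]
[199.4 291.6]
[199.6 284.1]
```

View pics/w7.png

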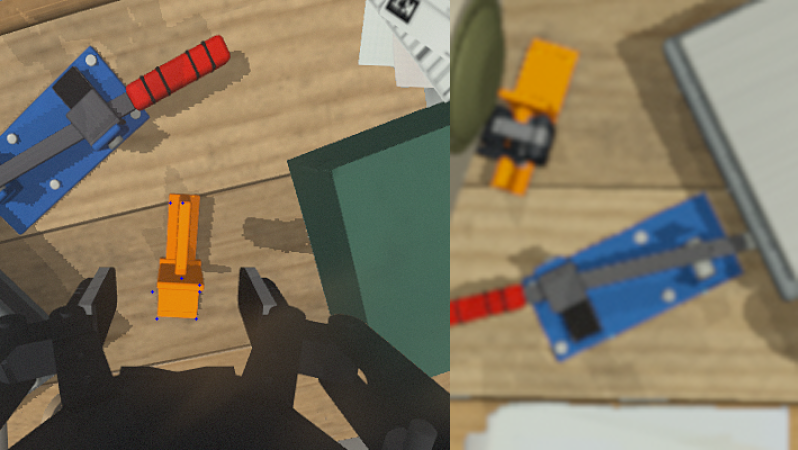

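The view shows the bar hooked under the keeper with its red grip at (180,72). The shim is between the fingers at (180,255), about 2-3 mm to the right of the prediction.

>>> play_rows --pt "0 2.5 30 0 0 0 50" --pt "0 2.5 65 0 0 0 45" --pt "0 2.5 95 0 0 0 40" --pt "0 2.5 115 0 0 0 40" --pt "0 2.5 124 0 0 0 40" --pt "0 2.5 128 0 0 0 40" --pt "0 2.5 128 0 0 0 0" --pt "0 2.5 128 0 0 0 0" --pt "0 2.5 128 0 0 0 0" --pt "0 2.5 128 0 0 0 0" --pt "0 2.5 128 0 0 0 0" --pt "0 2.5 128 0 0 0 0" --squeeze 40

```text
time: 19.5
eef_pos: [0.6352, -0.0196, -0.0264]
eef_rot: [0.001, 0.118, 0.993, -0.0]
ft_force: [-1.3, -0.8, 5.7]
opening: 0.113
finger_force: 40.9
```

Run:
```python
from m import *
say()
```

```text
t 19.5 p [ 0.6352 -0.0196 -0.0264] toolx [-0.972  0.234 -0.003] z [ 0.002 -0.001 -1.   ] F [-1.3 -0.8  5.7] T [-0.01  0.09 -0.02] op 9.7 ff 40.9 j [-0.22  0.74  1.32 -0.    1.07 -1.55]
```

```bash
cat >> m.py <<'E'
CA=.453; F0=np.array([.657,-.170]); YD=np.array([-np.sin(CA),np.cos(CA)])
def shimpose(off,z): return np.array([*(F0+(off+.055)*YD),z]), Rbar(CA-np.pi/2)
E
python3 - <<'E'
from m import *
row(*shimpose(.070,-.020),0); row(*shimpose(.070,-.027),0)
E
```

```text
[23.0, -44.7, -6.5, 0.001, 0.003, 0.882, 0]
[23.1, -44.7, 0.5, 0.001, 0.003, 0.882, 0]
```

>>> play_rows --pt "0 0 -5 0 0 0 0" --pt "0 0 -9 0 0.001 0.08 0" --pt "5 -8 -9 0 0.003 0.2 0" --pt "10 -16 -9 0 0.003 0.32 0" --pt "15 -25 -9 0 0.003 0.44 0" --pt "20 -35 -9 0 0.003 0.56 0" --pt "23 -44.5 -9 0 0.003 0.68 0" --pt "23 -44.5 -9 0 0.003 0.8 0" --pt "23 -44.5 -9 0 0.003 0.882 0" --pt "23 -44.5 -9 0 0.003 0.882 0" --pt "23 -44.5 -9 0 0.003 0.882 0"

```text
time: 20.42
eef_pos: [0.6015, -0.0572, -0.0187]
eef_rot: [-0.002, 0.529, 0.849, -0.0]
ft_force: [-0.7, -0.2, -1.2]
opening: 0.106
finger_force: 39.9
```

Run:
```python
from m import *
import pickle
say()
f=manip.grab_frame("top"); pickle.dump(f,open("top3.pkl","wb"))
hsv=cv2.cvtColor(f["pixels"],cv2.COLOR_BGR2HSV)
m=cv2.inRange(hsv,(8,190,120),(22,255,255)); m[:, :230]=0; m[:,345:]=0; m[:130]=0; m[270:]=0
n,l,s_,c=cv2.connectedComponentsWithStats(m)
for i in range(1,n):
    if s_[i,4]>15: print(s_[i],c[i])
# scale rim: bright platter / dark side edge, contour of dark-grey side
F,_=shimpose(.070,0); c0=F[:2]-.055*YD
X=np.array([np.cos(CA),np.sin(CA)])
for lx,ly in ((-20,-54),(20,-54),(0,-25)): print("pred",w2p(f,[*(c0+lx/1e3*X+ly/1e3*YD),.008]))
```

```text
t 20.42 p [ 0.6015 -0.0572 -0.0187] toolx [-0.44   0.898  0.002] z [-0.003  0.001 -1.   ] F [-0.7 -0.2 -1.2] T [ 0.02  0.04 -0.03] op 9.1 ff 39.9 j [-0.29  0.69  1.41  0.    1.04 -0.75]
[279 174  32  26 452] [294.41814159 186.81637168]
pred [[311.35959136 188.15725087]]
pred [[304.39431506 173.42079726]]
pred [[297.00972121 185.85881521]]
```

>>> play_rows --pt "0 0 4 0 0 0 0" --pt "0 0 7 0 0 0 0" --pt "0 0 7.5 0 0 0 0" --pt "-10 0 7.5 0 0 0 0" --pt "-18 0 7.5 0 0 0 0" --pt "-25 0 7.5 0 0 0 0" --pt "-30 0 7.5 0 0 0 0" --pt "-30 0 7.5 0 0 0 0"

```text
time: 21.13
eef_pos: [0.6154, -0.0856, -0.0265]
eef_rot: [-0.001, 0.53, 0.848, -0.0]
ft_force: [0.6, -2.6, 3.0]
opening: 0.109
finger_force: 40.6
```

>>> play_rows --pt "-6 0 0 0 0 0 0" --pt "-12 0 0 0 0 0 0" --pt "-18 0 0 0 0 0 0" --pt "-22 0 0 0 0 0 0" --pt "-22 0 0 0 0 0 0"

```text
time: 21.55
eef_pos: [0.6246, -0.1047, -0.0265]
eef_rot: [-0.001, 0.53, 0.848, -0.0]
ft_force: [-0.4, -2.1, 3.6]
opening: 0.108
finger_force: 40.7
```

Run:
```python
from m import *
say(); p=tool()[0]["eef_pos"][:2]; print("off",(p-F0)@YD-.055)
```

```text
t 21.55 p [ 0.6246 -0.1047 -0.0265] toolx [-0.438  0.899  0.002] z [-0.002  0.001 -1.   ] F [-0.4 -2.1  3.6] T [-0.4  -0.05 -0.04] op 9.3 ff 40.7 j [-0.35  0.74  1.32  0.    1.08 -0.81]
off 0.01787847863392946
```

>>> play_rows --pt "-4 0 0 0 0 0 0" --pt "-8 0 0 0 0 0 0" --pt "-11 0 0 0 0 0 0" --pt "-11 0 0 0 0 0 0"

```text
time: 21.88
eef_pos: [0.6292, -0.1141, -0.0265]
eef_rot: [-0.001, 0.53, 0.848, -0.0]
ft_force: [-0.2, 0.8, 6.1]
opening: 0.106
finger_force: 40.9
```

>>> play_rows --pt "-1 0 0 0 0 0 0" --pt "-2 0 0 0 0 0 0" --pt "-3 0 0 0 0 0 0" --pt "-3 0 0 0 0 0 0"

```text
time: 22.22
eef_pos: [0.6303, -0.1162, -0.0265]
eef_rot: [-0.002, 0.53, 0.848, 0.0]
ft_force: [-1.8, 3.0, 5.8]
opening: 0.107
finger_force: 41.0
```

>>> play_rows --pt "-1 0 0 0 0 0 0" --pt "-2 0 0 0 0 0 0" --pt "-2 0 0 0 0 0 0"

```text
time: 22.47
eef_pos: [0.6312, -0.118, -0.0264]
eef_rot: [-0.002, 0.53, 0.848, 0.0]
ft_force: [-2.0, 2.3, 6.3]
opening: 0.108
finger_force: 41.0
```

>>> play_rows --pt "-1 0 0 0 0 0 0" --pt "-2 0 0 0 0 0 0" --pt "-2 0 0 0 0 0 0"

```text
time: 22.72
eef_pos: [0.632, -0.1198, -0.0265]
eef_rot: [-0.002, 0.53, 0.848, 0.0]
ft_force: [-1.5, 2.4, 5.5]
opening: 0.108
finger_force: 41.0
```

>>> play_rows --pt "-1 0 0 0 0 0 0" --pt "-2 0 0 0 0 0 0" --pt "-2 0 0 0 0 0 0"

```text
time: 22.97
eef_pos: [0.6329, -0.1216, -0.0265]
eef_rot: [-0.002, 0.53, 0.848, 0.0]
ft_force: [-1.8, 3.0, 6.2]
opening: 0.106
finger_force: 41.0
```

>>> play_rows --pt "-0.5 0 0 0 0 0 0" --pt "-1 0 0 0 0 0 0" --pt "-1 0 0 0 0 0 0"

```text
time: 23.22
eef_pos: [0.633, -0.1218, -0.0265]
eef_rot: [-0.002, 0.53, 0.848, 0.0]
ft_force: [-2.8, 5.4, 7.5]
opening: 0.11
finger_force: 41.2
```

>>> play_rows --pt "-0.5 0 0 0 0 0 0" --pt "-1 0 0 0 0 0 0" --pt "-1 0 0 0 0 0 0"

```text
time: 23.47
eef_pos: [0.6329, -0.1218, -0.0265]
eef_rot: [-0.003, 0.53, 0.848, 0.0]
ft_force: [-4.2, 9.6, 9.0]
opening: 0.109
finger_force: 41.5
```

>>> play_rows --pt "-0.5 0 0 0 0 0 0" --pt "-1 0 0 0 0 0 0" --pt "-1 0 0 0 0 0 0"

```text
time: 23.72
eef_pos: [0.6329, -0.1218, -0.0265]
eef_rot: [-0.004, 0.53, 0.848, 0.001]
ft_force: [-5.8, 13.4, 11.0]
opening: 0.11
finger_force: 41.7
```

>>> play_rows --pt "1.2 0 0 0 0 0 0" --pt "2.4 0 -0.5 0 0 0 0" --pt "2.4 0 -0.5 0 0 0 0"

```text
time: 23.97
eef_pos: [0.6329, -0.1219, -0.0265]
eef_rot: [-0.002, 0.53, 0.848, -0.0]
ft_force: [-0.1, 3.4, 2.3]
opening: 0.113
finger_force: 40.5
```

>>> play_rows --pt "0 0 0 0 0 0 20" --pt "0 0 0 0 0 0 30" --pt "0 0 0 0 0 0 36" --pt "0 0 0 0 0 0 36"

```text
time: 24.3
eef_pos: [0.6332, -0.1228, -0.0265]
eef_rot: [-0.002, 0.53, 0.848, -0.0]
ft_force: [-0.6, 1.5, -0.4]
opening: 0.421
finger_force: 0.0
```

Run:
```python
from m import *
say()
# re-grasp target for hooked bar: the release pose
q=[.014,.626,.78,-.013]; Rt=R.from_quat([q[1],q[2],q[3],q[0]])
p=np.array([.5242,.0006,-.0104])
row(p+[0,0,.09],Rt,50); row(p,Rt,50)
```

```text
t 24.3 p [ 0.6332 -0.1228 -0.0265] toolx [-0.437  0.899  0.003] z [-0.003  0.001 -1.   ] F [-0.6  1.5 -0.4] T [-0.01  0.02  0.02] op 36.0 ff 0.0 j [-0.37  0.76  1.28  0.    1.1  -0.83]
[158.9, -44.2, -105.6, 0.005, -0.04, 0.235, 50]
[158.7, -44.0, -15.6, 0.005, -0.04, 0.235, 50]
```

>>> play_rows --pt "0 0 -20 0 0 0 36" --pt "0 0 -55 0 0 0 36" --pt "0 0 -90 0 0 0 40" --pt "20 -6 -105 0 -0.01 0.05 45" --pt "60 -17 -105.5 0 -0.02 0.1 45" --pt "100 -28 -105.5 0.003 -0.03 0.15 45" --pt "140 -39 -105.5 0.005 -0.04 0.235 45" --pt "159 -44 -105.5 0.005 -0.04 0.235 45" --pt "159 -44 -90 0.005 -0.04 0.235 45" --pt "159 -44 -65 0.005 -0.04 0.235 45" --pt "159 -44 -40 0.005 -0.04 0.235 45" --pt "159 -44 -24 0.005 -0.04 0.235 45" --pt "159 -44 -15.5 0.005 -0.04 0.235 45" --pt "159 -44 -15.5 0.005 -0.04 0.235 45"

```text
time: 25.47
eef_pos: [0.5233, 0.0011, -0.0116]
eef_rot: [0.013, 0.626, 0.78, -0.014]
ft_force: [-0.4, 0.4, -0.0]
opening: 0.528
finger_force: 0.0
```

Run:
```python
from m import *
say()
f=manip.grab_frame("top"); hsv=cv2.cvtColor(f["pixels"],cv2.COLOR_BGR2HSV)
m=cv2.inRange(hsv,(8,190,120),(22,255,255)); m[:, :230]=0; m[:,345:]=0; m[:130]=0; m[270:]=0
n,l,s_,c=cv2.connectedComponentsWithStats(m)
for i in range(1,n):
    if s_[i,4]>15: print("shim",s_[i],c[i])
```

```text
t 25.47 p [ 0.5233  0.0011 -0.0116] toolx [-0.216  0.976 -0.037] z [ 0.003 -0.037 -0.999] F [-0.4  0.4 -0. ] T [ 0.01  0.01 -0.02] op 45.1 ff 0.0 j [-0.2   0.58  1.65 -0.05  0.9  -0.39]
shim [286 168  32  28 362] [301.52209945 183.60773481]
```

>>> play_rows --pt "0 0 0 0 0 0 0" --pt "0 0 0 0 0 0 0" --pt "0 0 0 0 0 0 0" --pt "0 0 0 0 0 0 0" --pt "0 0 0 0 0 0 0" --squeeze 90

```text
time: 25.93
eef_pos: [0.5234, 0.0008, -0.009]
eef_rot: [0.014, 0.625, 0.78, -0.014]
ft_force: [-4.7, -2.4, 6.6]
opening: 0.198
finger_force: 88.0
```

Run:
```python
from m import *
say()
for pt in (-.012,-.024,-.036,-.048): 
    # rotate about bar transverse axis through fulcrum: tail down
    s,Rc=tool(); c=np.array([*S,.028]); Z=R.from_rotvec(-pt*0+0*np.array([0,0,1.])) 
    ax=Rc.apply([0,1,0]); Z=R.from_rotvec(ax*pt); row(Z.apply(s["eef_pos"]-c)+c,Z*Rc,0)
```

```text
t 25.93 p [ 0.5234  0.0008 -0.009 ] toolx [-0.218  0.975 -0.039] z [ 0.005 -0.039 -0.999] F [-4.7 -2.4  6.6] T [-0.43  0.98  0.45] op 16.9 ff 88.0 j [-0.2   0.58  1.65 -0.05  0.91 -0.39]
[-0.4, 0.0, 2.1, 0.0, -0.012, 0.0, 0]
[-0.8, 0.0, 4.2, -0.0, -0.024, -0.0, 0]
[-1.2, -0.0, 6.3, -0.0, -0.036, 0.0, 0]
[-1.7, -0.0, 8.3, 0.0, -0.048, 0.0, 0]
```

>>> play_rows --pt "-0.2 0 1 0 -0.006 0 0" --pt "-0.4 0 2.1 0 -0.012 0 0" --pt "-0.8 0 4.2 0 -0.024 0 0" --pt "-1 0 5.5 0 -0.031 0 0" --pt "-1 0 5.5 0 -0.031 0 0"

```text
time: 26.35
eef_pos: [0.5238, -0.0006, -0.0141]
eef_rot: [0.027, 0.625, 0.78, -0.024]
ft_force: [-7.2, -4.7, 10.7]
opening: 0.198
finger_force: 88.5
```

>>> play_rows --pt "-0.2 0 1 0 -0.006 0 0" --pt "-0.4 0 2 0 -0.012 0 0" --pt "-0.4 0 2 0 -0.012 0 0"

```text
time: 26.6
eef_pos: [0.524, -0.0011, -0.0158]
eef_rot: [0.031, 0.625, 0.78, -0.027]
ft_force: [-8.3, -3.3, 13.6]
opening: 0.201
finger_force: 88.9
```

Run:
```python
from m import *
say()
```

```text
t 26.6 p [ 0.524  -0.0011 -0.0158] toolx [-0.218  0.972 -0.083] z [ 0.015 -0.082 -0.997] F [-8.3 -3.3 13.6] T [-0.6   1.39  0.34] op 17.2 ff 88.9 j [-0.18  0.59  1.66 -0.1   0.87 -0.34]
```

Run:
```python
from m import *
for a in (.03,.06,.12,.18,.24,.30): swing(a,-.0003)
```

```text
[-0.1, -5.1, 0.3, -0.002, -0.0, -0.03, 0]
[-0.3, -10.3, 0.4, -0.005, -0.0, -0.06, 0]
[-1.2, -20.5, 0.5, -0.01, -0.0, -0.12, 0]
[-2.8, -30.6, 0.6, -0.015, -0.001, -0.179, 0]
[-4.9, -40.7, 0.8, -0.02, -0.001, -0.239, 0]
[-7.6, -50.6, 1.1, -0.025, -0.001, -0.299, 0]
```

>>> play_rows --pt "0 -2.5 0.5 0 0 -0.015 0" --pt "-0.1 -5.1 0.6 -0.002 0 -0.03 0" --pt "-0.2 -7.6 0.6 -0.004 0 -0.045 0" --pt "-0.2 -7.6 0.6 -0.004 0 -0.045 0"

```text
time: 26.93
eef_pos: [0.5191, -0.0023, -0.0158]
eef_rot: [0.034, 0.607, 0.793, -0.024]
ft_force: [0.8, 3.9, 10.6]
opening: 0.197
finger_force: 88.4
```

>>> play_rows --pt "0 -2.5 0 0 0 -0.015 0" --pt "-0.1 -5.1 0 -0.002 0 -0.03 0" --pt "-0.3 -10.3 0.1 -0.005 0 -0.06 0" --pt "-0.3 -10.3 0.1 -0.005 0 -0.06 0"

```text
time: 27.27
eef_pos: [0.5082, -0.0057, -0.016]
eef_rot: [0.034, 0.583, 0.811, -0.024]
ft_force: [-2.2, 0.7, 12.9]
opening: 0.201
finger_force: 88.6
```

Run:
```python
from m import *
say()
```

```text
t 27.27 p [ 0.5082 -0.0057 -0.016 ] toolx [-0.318  0.945 -0.083] z [ 0.028 -0.078 -0.997] F [-2.2  0.7 12.9] T [-0.    0.43 -0.2 ] op 17.1 ff 88.6 j [-0.2   0.56  1.72 -0.1   0.82 -0.46]
```

>>> play_rows --pt "-0.1 -5.1 0.1 -0.002 0 -0.03 0" --pt "-0.3 -10.3 0.2 -0.005 0 -0.06 0" --pt "-0.8 -15.4 0.3 -0.007 0 -0.09 0" --pt "-1.2 -20.5 0.4 -0.01 0 -0.12 0" --pt "-2 -25.6 0.4 -0.012 0 -0.15 0" --pt "-2.8 -30.6 0.5 -0.015 0 -0.18 0" --pt "-3.2 -33 0.5 -0.016 0 -0.195 0" --pt "-3.2 -33 0.5 -0.016 0 -0.195 0"

```text
time: 27.93
eef_pos: [0.4775, -0.0192, -0.0163]
eef_rot: [0.036, 0.502, 0.864, -0.02]
ft_force: [-4.4, 0.2, 15.4]
opening: 0.203
finger_force: 89.2
```

Run:
```python
from m import *
say()
s,Rc=tool(); B=Rc*R.from_matrix(np.diag([-1,1,-1.])); o=s["eef_pos"]+B.apply([.080,0,.032])
for x in (.095,-.010): q=o+B.apply([x,0,0]); print(x,loc(q),q[2])
c=np.array([*S,.028]); ax=Rc.apply([0,1,0])
for pt in (.06,.12,.18,.24,.30,.36,.42): Z=R.from_rotvec(ax*pt); row(Z.apply(s["eef_pos"]-c)+c,Z*Rc,0)
```

```text
t 27.93 p [ 0.4775 -0.0192 -0.0163] toolx [-0.493  0.866 -0.082] z [ 0.041 -0.071 -0.997] F [-4.4  0.2 15.4] T [ 0.03  0.74 -0.9 ] op 17.4 ff 89.2 j [-0.25  0.52  1.81 -0.09  0.75 -0.71]
0.095 [ 0.6 -0.8] 0.029921882192993403
-0.01 [ -5.2 103.6] 0.021296756313461594
[1.5, 0.0, -10.5, -0.0, 0.06, -0.0, 0]
[2.4, 0.0, -21.0, 0.0, 0.12, -0.0, 0]
[2.6, -0.0, -31.6, 0.0, 0.18, -0.0, 0]
[2.2, 0.0, -42.2, 0.0, 0.24, -0.0, 0]
[1.1, 0.0, -52.8, 0.0, 0.3, 0.0, 0]
[-0.5, -0.0, -63.2, -0.0, 0.36, -0.0, 0]
[-2.8, -0.0, -73.6, 0.0, 0.42, -0.0, 0]
```

>>> play_rows --pt "0.3 0 -2 0 0.012 0 0" --pt "0.6 0 -4 0 0.024 0 0" --pt "0.9 0 -6.2 0 0.036 0 0" --pt "1.2 0 -8.3 0 0.048 0 0" --pt "1.5 0 -10.5 0 0.06 0 0" --pt "1.7 0 -12.5 0 0.072 0 0" --pt "1.9 0 -14.6 0 0.084 0 0" --pt "2.1 0 -16.7 0 0.096 0 0" --pt "2.3 0 -18.8 0 0.108 0 0" --pt "2.4 0 -21 0 0.12 0 0" --pt "2.4 0 -21 0 0.12 0 0"

```text
time: 28.85
eef_pos: [0.475, -0.0156, 0.004]
eef_rot: [-0.017, 0.503, 0.864, 0.009]
ft_force: [-4.4, -0.0, 8.6]
opening: 0.202
finger_force: 88.3
```

Run:
```python
from m import *
say()
s,Rc=tool(); c=np.array([*S,.028]); ax=Rc.apply([0,1,0])
for pt in (.06,.12,.18,.24): Z=R.from_rotvec(ax*pt); row(Z.apply(s["eef_pos"]-c)+c,Z*Rc,0)
```

```text
t 28.85 p [ 0.475  -0.0156  0.004 ] toolx [-0.494  0.869  0.04 ] z [-0.02   0.034 -0.999] F [-4.4 -0.   8.6] T [-0.07  0.81 -0.68] op 17.2 ff 88.3 j [-0.3   0.51  1.75  0.03  0.92 -0.84]
[1.5, 0.0, -10.5, 0.0, 0.06, -0.0, 0]
[2.5, -0.0, -21.1, 0.0, 0.12, -0.0, 0]
[2.7, -0.0, -31.7, 0.0, 0.18, 0.0, 0]
[2.4, 0.0, -42.3, 0.0, 0.24, 0.0, 0]
```

>>> play_rows --pt "0.2 0 -1.7 0 0.01 0 0" --pt "0.5 0 -3.5 0 0.02 0 0" --pt "0.7 0 -5.2 0 0.03 0 0" --pt "1 0 -7 0 0.04 0 0" --pt "1.2 0 -8.7 0 0.05 0 0" --pt "1.5 0 -10.5 0 0.06 0 0" --pt "1.7 0 -12.3 0 0.07 0 0" --pt "1.9 0 -14 0 0.08 0 0" --pt "2.1 0 -15.8 0 0.09 0 0" --pt "2.3 0 -17.5 0 0.1 0 0" --pt "2.5 0 -21 0 0.12 0 0" --pt "2.5 0 -21 0 0.12 0 0"

```text
time: 29.85
eef_pos: [0.4747, -0.0143, 0.0238]
eef_rot: [-0.069, 0.5, 0.862, 0.04]
ft_force: [0.5, 0.0, -0.3]
opening: 0.201
finger_force: 88.1
```

Run:
```python
from m import *
say()
s,Rc=tool(); c=np.array([*S,.028]); ax=Rc.apply([0,1,0])
for pt in (.04,.08,.12): Z=R.from_rotvec(ax*pt); row(Z.apply(s["eef_pos"]-c)+c,Z*Rc,0)
```

```text
t 29.85 p [ 0.4747 -0.0143  0.0238] toolx [-0.489  0.857  0.159] z [-0.08   0.138 -0.987] F [ 0.5  0.  -0.3] T [-0.29 -0.18  0.01] op 17.1 ff 88.1 j [-0.35  0.5   1.68  0.12  1.08 -0.93]
[1.2, -0.0, -7.0, 0.0, 0.04, 0.0, 0]
[2.0, -0.0, -14.0, 0.0, 0.08, -0.0, 0]
[2.6, 0.0, -21.0, 0.0, 0.12, -0.0, 0]
```

>>> play_rows --pt "1.2 0 -7 0 0.04 0 0" --pt "2 0 -14 0 0.08 0 0" --pt "2.6 0 -22 0 0.12 0 0" --pt "2.6 0 -22 0 0.12 0 0" --pt "12 0 -23.5 0 0.12 0 0" --pt "27 0 -25.5 0 0.12 0 0" --pt "45 0 -27.5 0 0.12 0 0" --pt "62 0 -30 0 0.12 0 0" --pt "78 0 -32 0 0.12 0 0" --pt "78 0 -32 0 0.12 0 0"

```text
time: 30.68
eef_pos: [0.436, 0.052, 0.0683]
eef_rot: [-0.122, 0.496, 0.857, 0.069]
ft_force: [0.5, 0.8, -3.2]
opening: 0.2
finger_force: 88.0
```

Run:
```python
from m import *
say()
s,Rc=tool()
# lay down: original bar place
Rt=Rbar(ba[1]); p=np.array([.4823,.0479,0])
row(s["eef_pos"]+[0,0,.05],Rc,0)
row([*p[:2],.05],Rt,0); row([*p[:2],-.028],Rt,0)
```

```text
t 30.68 p [0.436  0.052  0.0683] toolx [-0.479  0.833  0.277] z [-0.14   0.239 -0.961] F [ 0.5  0.8 -3.2] T [-0.14 -0.07  0.  ] op 17.1 ff 88.0 j [-0.29  0.42  1.7   0.2   1.24 -0.9 ]
[13.9, -0.1, -48.0, 0.0, 0.0, 0.0, 0]
[-30.7, 38.2, 10.1, 0.168, -0.247, -1.201, 0]
[-52.3, 38.4, 85.1, 0.168, -0.247, -1.201, 0]
```

Run:
```python
from m import *
s,Rc=tool(); Rt=Rbar(ba[1])
for fr in (.25,.5,.75,1):
    Ri=R.from_rotvec(((Rt*Rc.inv()).as_rotvec())*fr)*Rc
    pi=s["eef_pos"]+[0,0,.05]; pe=np.array([.482,.030,.07]); row(pi+(pe-pi)*fr,Ri,0)
```

```text
[0.4, 7.1, -39.4, 0.042, -0.062, -0.3, 0]
[-13.0, 14.4, -30.7, 0.084, -0.124, -0.601, 0]
[-26.5, 21.7, -22.0, 0.126, -0.186, -0.901, 0]
[-39.9, 28.9, -13.3, 0.168, -0.247, -1.201, 0]
```

>>> play_rows --pt "5 0 -20 0 0 0 0" --pt "13.9 0 -48 0 0 0 0" --pt "9 2 -46 0.014 -0.02 -0.1 0" --pt "5 4 -43 0.028 -0.04 -0.2 0" --pt "0 7 -39 0.042 -0.062 -0.3 0" --pt "-4 9 -36 0.056 -0.083 -0.4 0" --pt "-9 12 -33 0.07 -0.104 -0.5 0" --pt "-13 14 -31 0.084 -0.124 -0.6 0" --pt "-17 17 -28 0.098 -0.145 -0.7 0" --pt "-22 19 -25 0.112 -0.165 -0.8 0" --pt "-26 22 -22 0.126 -0.186 -0.9 0" --pt "-31 24 -19 0.14 -0.206 -1.0 0" --pt "-36 27 -16 0.154 -0.227 -1.1 0" --pt "-40 29 -13 0.168 -0.247 -1.2 0" --pt "-40 29 -13 0.168 -0.247 -1.2 0" --pt "-40 29 -13 0.168 -0.247 -1.2 0"

```text
time: 32.02
eef_pos: [0.484, 0.027, 0.0687]
eef_rot: [-0.0, -0.077, 0.997, -0.0]
ft_force: [-0.1, -0.0, -3.4]
opening: 0.199
finger_force: 88.4
```

Run:
```python
from m import *
say(); row([.482,.030,-.022],Rbar(ba[1]),0)
```

```text
t 32.02 p [0.484  0.027  0.0687] toolx [-0.988 -0.153  0.001] z [-0.001 -0.001 -1.   ] F [-0.1 -0.  -3.4] T [-0.06  0.13 -0.02] op 17.0 ff 88.4 j [-0.19  0.41  1.67 -0.    1.07 -1.91]
[1.4, 3.3, 90.7, -0.001, -0.001, -0.007, 0]
```

>>> play_rows --pt "0 0 35 0 0 0 0" --pt "0 0 65 0 0 0 0" --pt "0 0 82 0 0 0 0" --pt "0 0 90 0 0 0 0" --pt "0 0 93 0 0 0 0" --pt "0 0 93 0 0 0 0"

```text
time: 32.52
eef_pos: [0.4849, 0.0263, -0.024]
eef_rot: [0.0, -0.077, 0.997, -0.001]
ft_force: [-0.1, -0.2, -2.1]
opening: 0.198
finger_force: 88.3
```

>>> play_rows --pt "0 0 1 0 0 0 0" --pt "0 0 2 0 0 0 0" --pt "0 0 2 0 0 0 0"

```text
time: 32.77
eef_pos: [0.4851, 0.0263, -0.0255]
eef_rot: [0.001, -0.078, 0.997, -0.001]
ft_force: [-0.5, 0.0, -2.6]
opening: 0.2
finger_force: 88.3
```

>>> play_rows --pt "0 0 1 0 0 0 0" --pt "0 0 2 0 0 0 0" --pt "0 0 2 0 0 0 0"

```text
time: 33.02
eef_pos: [0.4847, 0.0263, -0.0282]
eef_rot: [0.0, -0.078, 0.997, -0.001]
ft_force: [0.3, -0.0, -1.5]
opening: 0.203
finger_force: 88.4
```

>>> play_rows --pt "0 0 1 0 0 0 0" --pt "0 0 2 0 0 0 0" --pt "0 0 2 0 0 0 0"

```text
time: 33.27
eef_pos: [0.4848, 0.0263, -0.0297]
eef_rot: [0.001, -0.078, 0.997, -0.001]
ft_force: [-2.7, 1.1, 7.0]
opening: 0.199
finger_force: 89.5
```

Run:
```python
from m import *
say()
```

```text
t 33.27 p [ 0.4848  0.0263 -0.0297] toolx [-0.988 -0.156 -0.001] z [ 0.001 -0.001 -1.   ] F [-2.7  1.1  7. ] T [ 0.04  0.38 -0.03] op 17.0 ff 89.5 j [-0.19  0.57  1.77 -0.    0.8  -1.92]
```

Contact is felt at about the lying height. I'll release, rise and check the scene numerically.

>>> play_rows --pt "0 0 -0.5 0 0 0 0" --pt "0 0 -0.5 0 0 0 24" --pt "0 0 -0.5 0 0 0 40" --pt "0 0 -0.5 0 0 0 45" --pt "0 0 -0.5 0 0 0 45" --pt "0 0 -0.5 0 0 0 45" --pt "0 0 -20 0 0 0 45" --pt "0 0 -55 0 0 0 45" --pt "0 0 -95 0 0 0 45" --pt "0 0 -135 0 0 0 45" --pt "0 0 -170 0 0 0 45" --pt "0 0 -170 0 0 0 45"

```text
time: 34.27
eef_pos: [0.4875, 0.0261, 0.1461]
eef_rot: [0.006, -0.078, 0.997, -0.002]
ft_force: [0.6, -1.0, 0.1]
opening: 0.527
finger_force: 0.0
```

Run:
```python
from m import *
import pickle
say()
g=manip.grab_frame("top"); f=manip.grab_frame("wrist"); sc2=manip.grab_frame("scene"); pickle.dump((g,f,sc2),open("end.pkl","wb"))
def seg(fr,lo,hi,box,nm):
    h=cv2.cvtColor(fr["pixels"],cv2.COLOR_BGR2HSV); m=cv2.inRange(h,lo,hi); k=np.zeros_like(m); x0,x1,y0,y1=box; k[y0:y1,x0:x1]=m[y0:y1,x0:x1]
    n,l,s,c=cv2.connectedComponentsWithStats(k)
    for i in range(1,n):
        if s[i,4]>25: print(nm,s[i].tolist(),np.round(c[i],1)); 
    return k
k=seg(g,(8,170,110),(24,255,255),(225,345,130,270),"shim top")
# expected shim silhouette pixels: stop & rib
c0=np.array([.6329,-.1218])-.055*YD; X=np.array([np.cos(CA),np.sin(CA)])
for lx,ly,z in ((-20,0,.046),(20,0,.046),(-5,74,.034),(5,74,.034)): print("pred",w2p(g,[*(c0+lx/1e3*X+ly/1e3*YD),z]))
ys,xs=np.nonzero(k); print("extent",xs.min(),xs.max(),ys.min(),ys.max())
seg(g,(0,170,90),(5,255,255),(150,345,180,290),"red grip top")
seg(f,(0,170,90),(5,255,255),(0,640,0,400),"red grip wrist")
# change in glass, tape, scale regions against first top picture
f0=load("top0.pkl")
d=cv2.absdiff(f0["pixels"],g["pixels"]).max(2)
for nm,(x0,x1,y0,y1) in dict(glass=(360,405,230,270),tape=(428,482,182,232),scale=(325,445,95,230)).items(): r=d[y0:y1,x0:x1]; print(nm,(r>30).mean().round(3),r.mean().round(1))
h=cv2.cvtColor(g["pixels"],cv2.COLOR_BGR2HSV)
for nm,fr in (("t0",f0),("end",g)):
    h=cv2.cvtColor(fr["pixels"],cv2.COLOR_BGR2HSV); m=cv2.inRange(h,(60,120,50),(85,255,255)); k=m[195:225,335:365]; ys,xs=np.nonzero(k); u,v=xs.mean()+335,ys.mean()+195; print(nm,"green button",u,v)
```

```text
t 34.27 p [0.4875 0.0261 0.1461] toolx [-0.988 -0.156 -0.012] z [ 0.012 -0.004 -1.   ] F [ 0.6 -1.   0.1] T [ 0.04 -0.    0.  ] op 45.0 ff 0.0 j [-0.19  0.31  1.55 -0.    1.26 -1.92]
shim top [285, 168, 32, 28, 389] [301.2 183.6]
pred [[317.32319705 182.80450073]]
pred [[310.0293849  167.46978905]]
pred [[286.25615415 191.31708172]]
pred [[284.49188614 187.50937167]]
extent 229 316 168 265
red grip top [225, 233, 12, 33, 241] [230.6 249.3]
red grip wrist [309, 143, 17, 14, 207] [317.1 149.6]
red grip wrist [310, 158, 16, 10, 151] [317.5 162.6]
red grip wrist [310, 170, 17, 19, 301] [317.5 178.9]
red grip wrist [310, 191, 17, 9, 142] [317.7 194.8]
red grip wrist [311, 201, 16, 10, 152] [318.2 205.5]
glass 0.0 2.4
tape 0.0 2.1
scale 0.011 4.0
t0 green button 351.08 209.48
end green button 352.2452830188679 209.30188679245282
```

```bash
python3 -c "
from bench import manip; print(manip.hand_in())"
```

```text
the job is handed in; nothing more can be done
None
```

The job is handed in at about 34 s of the 72 s: the scale rests on the shim with its stop against the side, and the bar lies flat on the desk. The final images show the scale, glass and tape unmoved; I could not measure any remaining gap at the stop more finely than about 2 mm, and the verdict was not shown.

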